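Unload the keyhole rack into a pile for packing

TASK

Take every black end plate off the sloping stud rack (slide it up the slope until the stud heads reach the wide ends of its keyholes, then lift it off) and stack them squarely, one flat on another, in a single pile in the middle of the plywood board. Then slide the yellow tape roll off its post and set it flat on the middle of the pile, ready for the packer. Leave the other things on the bench where they are.

Things in the scene. Friction and masses are not known exactly. Their poses are not given: they have to be found in the camera images.
- rack: fixed rack 400 mm wide (y): a panel rising at 30 degrees along the rack's +x, away from the robot. Origin: on the bench under mid-panel, whose face is 95 mm above. Five places 84 mm apart (y = -168 to 168 mm): each an aluminium strip 30 mm wide, 14 mm thick, with two studs 64 mm apart up the slope, shank 8 mm dia., head 15 mm dia. x 4 mm, its top 16.5 mm above the strip. Plates lie on the strips.
- plate1: flat black end plate 130 (x) x 44 (y) x 10 mm (z), 0.14 kg, two keyhole slots on its long centre line. Origin: centre of its underside (the face on the rack strip while hung); x lengthwise, z through the plate. Hung: x points up the slope away from the robot, z squarely off the slope, studs in the slots' narrow upper ends. Pinch it across its width, midway along. May be absent.
- plate2: same as plate1; may be absent. Slots of every plate: 37 mm long, each with a narrow part 10 mm wide at its +x end (x = -28 to -13 and 36 to 51 mm) and a wide part 22 x 22 mm at its -x end (x = -50 to -28 and 14 to 36 mm). Moving a hung plate 22 mm up the slope (18.5 to 25.5 will do) brings the stud heads to the middle of the wide ends.
- plate3: same as plate1, slots as told for plate2; may be absent. In the pile either face of a plate may be up.
- plate4: same as plate1, slots as told for plate2; may be absent.
- plate5: same as plate1, slots as told for plate2; may be absent.
- board: loose plywood board, 150 (x) x 120 (y) x 12 mm, lying flat on the bench, on which the pile is built. Origin: centre of its underside; z up. It has no hole or locating feature.
- post: fixed upright tape post: steel base disc 70 mm dia. and 12 mm thick, with a spindle 20 mm dia. whose tip is 72 mm above the bench. Origin: centre of the disc's underside; z along the spindle.
- roll: yellow tape roll on the post, resting on its base disc: ring 58 mm outside dia., 29 mm bore, 30 mm tall, 0.09 kg. Origin: centre of its underside; z along its axis. It comes off straight up; it can be pinched across its outside from above, with the spindle tip between the fingers.
- screwdriver: loose screwdriver lying on the bench; a bystander, to be left where it is (origin: under its middle).
- offcut: loose black profile offcut, 150 x 22 x 22 mm, lying on the bench; a bystander, to be left where it is (origin: under its middle).
- jar: small glass jar, 50 mm dia., 50 mm tall, standing; a bystander, to be left where it is (origin: under its middle).
- pinbox: small closed red plastic box, 50 x 70 x 30 mm; a bystander, to be left where it is (origin: under its middle).
- wrench: loose wrench lying on the bench; a bystander, to be left where it is (origin: under its middle).
Things that resemble listed ones, but are neither listed nor needed, are in the scene too. What is shaped like the plate4 but green is not meant.

How it is judged:
By the outcome, as a careful person would: the job done as asked, in the order asked, and still so for the second after the job is handed in, with the robot touching nothing.
Of plate1, plate2, plate3, plate4, plate5 only 3 to 5 are there at a start; the rules pass over those that are not, and their reading is None.
At some moment in a run one of board may be knocked a few centimetres aside while the robot is not near it.
It also fails if it takes over 210 s, if anything falls off the work surface, if the arm or the gripper's body presses on something with over 40 N, if the wrist force passes 120 N, or if a joint passes its speed limit or range.

ROBOT

A 6-joint arm with a two-finger parallel gripper is mounted at the origin on the work surface. World frame = base frame: x ahead of the robot, y to its left, z up, the work surface at z = 0. Lengths are in mm, angles in rad, forces in N, time in s.
With the tool pointing down it reaches from about 275 to 1000 mm from the base axis. Payload 8.4 kg.
Tool frame: the origin (TCP) lies at the very end of the fingers, on their centre line; the grasp point (between the pads) lies 19 mm behind it; z points along the fingers, y is the direction in which the jaws open and shut (so a half turn about z gives the same grasp; the last joint's range is limited). The gripper opens to 85 mm and grips with 20 to 120 N. Pads are 22 mm wide; open, the fingers measure 114 mm over their backs; the gripper's body (76 mm by 85 mm) begins 54 mm behind the grasp point. The pads swing forward as they close: fully open they stand 13 mm farther back than shut.
Start: joints at [-1.244, 0.353, 1.633, -0, 1.155, -0.002], TCP at [201.816, -591.522, 231.281] pointing down, gripper open.
Joint ranges: [-2.63, 2.63], [-0.92, 2.1], [0.06, 2.66], [-1.3, 4.44], [0, 2.69], [-3.02, 3.02]. Speed limits (rad/s): [2.22, 2.22, 2.79, 3.14, 3.14, 3.14].

INTERFACE

Orientations are given as [roll, pitch, yaw] about the fixed x, y, z axes, in that order (R = Rz(yaw) Ry(pitch) Rx(roll)).
In Python, from rig import sense, grab_frame, get_calibration, sign_off, boxes_of, trace gives the robot as it stands.
- The arm moves only by the tool servo_tool, never from a script. Its argument "rows" is a list of rows, each a list of 3 entries, a list of its own where there are three numbers: the finger opening in mm, from 0 to 85.4, then the shift along the tool's x, y, z in mm, then the turn, a rotation vector about the tool's x, y, z in degrees. A call has 1 to 8 rows; each row shifts and turns the commanded pose from where the row before left it, along the tool's axes as they then stand; what a row does not reach is not made up. A row lasts 1/8 s, in which the tool goes at most 62.5 mm and 10.7 degrees, less where a joint would pass 70% of its speed; a pose out of reach is approached as far as the arm can. A call is refused whole if a number of a shift passes 62.5 or a number of a turn 10.7, either way. A call with a gripper value outside its range is refused whole. The fingers move at their own pace and stop on an object; "force" is the grip in N (left out, the last holds). Time passes only in rows, so rows that do not move let the fingers close. It gives the time, the measured TCP pose, the force and the opening at its end, in the units of the state.
- sense(): the state, without advancing time (a new reading comes with each control period).
- grab_frame(name): name is "side" or "top" or "wrist"; returns the picture (384x512x3 uint8, blue, green, red); there is no depth.
- get_calibration(name): a dict with "intrinsics" (3x3 intrinsics, pixels), "world_to_cam" (4x4, takes a point from world to camera coordinates). Camera axes: x right, y down, z forward; pixel columns grow to the right and rows downward; lengths in mm; the calibration is good to about 2 mm. A picture is of the moment at which its call begins: read the wrist's pose just before it. get_calibration takes no time and is no camera call; for the wrist camera it gives the pose at the moment of the call.
- sign_off(): hands the job in, once; it reports no verdict.
Trained networks look in the newest picture that a camera, given by its name, has taken for a name from the list of things; names that differ only in an ending like _2 or _b are one class to them, and where a whole thing is asked for, a point or a joint stands for the part that bears it (a point fixed in the world has none). Each returns a list of dicts, best first, with "conf" (0 to 1); they miss things now and then, are a little off and sometimes report something else, mostly with a low value. They report only what shows in the picture. A call takes as long as a camera call. They do not tell look-alikes from the thing itself.
- boxes_of(camera, thing): "centre" ([x, y, z] in mm, in the coordinates of the camera as it stood for that picture, good to about 4 mm: the middle of the surface that is visible of it).
- trace(camera, thing): "mask" (384x512 bool, what is visible of it).
The state is a dict: "clock": time; "qpos": joint angles; "qvel": joint speeds; "joint_efforts": joint torques, N m; "eef_pos": TCP position; "tcp_rot": TCP orientation; "contact_force": force on the tool from outside, world axes, zero at the start; "wrist_torque": the same for the moment, N m; "opening": opening from 0.0 (shut) to 1.0 (fully open).
Only numpy, scipy, OpenCV 4.12 (cv2) and the standard library are available. Lean on these libraries where they do the work, as an engineer would, in place of code of your own. Each camera call takes 0.05 s, during which the arm holds its last target. There are 200 camera calls.

## Working session

There is one attempt and no reset: what is moved stays moved. The work goes in short steps, Python scripts to look and compute and a tool call to move; the robot and the scene stay as the last step left them, time stands still between calls to the robot, and variables do not carry over. Pictures are saved under pics/ and viewed, about 12 in all and at most 16, crops included, and the job is handed in when it is done.

Besides the shell and the picture viewer there is one more tool, called after "Request:" in YAML: its name, and indented under it one key for each argument. servo_tool: Moves the arm, as the interface text tells. Its arguments: {"type":"object","properties":{"rows":{"type":"array","items":{"type":"array"}},"force":{"type":"number"}},"required":["rows"]}

```bash
mkdir -p pics; ls
cat > h.py <<'E'
import numpy as np, cv2
from rig import *
from scipy.spatial.transform import Rotation as R
def w(cam,c,T=None):
    T=np.array(get_calibration(cam)["world_to_cam"]) if T is None else T
    return (np.linalg.inv(T)@np.r_[c,1])[:3]
def find(cam,things,n=3):
    for t in things:
        for d in boxes_of(cam,t)[:n]:
            print(cam,t,round(d["conf"],2),np.round(w(cam,d["centre"]),0), px(cam,w(cam,d["centre"])).round())
def px(cam,p):
    c=get_calibration(cam);q=np.array(c["world_to_cam"])@np.r_[p,1];q=np.array(c["intrinsics"])@q[:3];return q[:2]/q[2]
def onplane(cam,uv,z):
    c=get_calibration(cam);T=np.linalg.inv(np.array(c["world_to_cam"]));d=T[:3,:3]@np.linalg.solve(np.array(c["intrinsics"]),[*uv,1]);o=T[:3,3];return o+d*(z-o[2])/d[2]
E
python3 - <<'E'
from h import *
a=grab_frame("top");cv2.imwrite("pics/top0.png",a)
find("top",["plate1","rack","board","post","roll","screwdriver","offcut","jar","pinbox","wrench"],7)
b=grab_frame("side");cv2.imwrite("pics/side0.png",b)
find("side",["plate1","board","roll","rack"],7)
print(sense())
for c in("top","side"):
  k=get_calibration(c);print(np.round(k["intrinsics"],1),np.round(np.linalg.inv(k["world_to_cam"]),2))
E
```

```text
pics
top plate1 0.82 [544. 246. 113.] [171. 160.]
top plate1 0.75 [542. 162. 112.] [197. 160.]
top plate1 0.67 [534.  -4. 112.] [247. 161.]
top plate1 0.64 [538.  77. 114.] [223. 160.]
top plate1 0.62 [547. 330. 113.] [145. 160.]
top plate1 0.59 [199. 385.   7.] [135. 268.]
top rack 0.91 [566. 155. 105.] [199. 153.]
top rack 0.28 [544. 246. 108.] [171. 160.]
top board 0.7 [ 585. -207.   10.] [306. 154.]
top roll 0.37 [543. 165. 111.] [196. 160.]
top roll 0.23 [ 464. -405.   29.] [366. 185.]
top screwdriver 0.66 [335. 301.  23.] [159. 227.]
top screwdriver 0.57 [400.  51.  20.] [233. 207.]
top jar 0.75 [ 394. -100.   53.] [277. 206.]
top pinbox 0.84 [ 465. -402.   29.] [365. 185.]
top wrench 0.82 [ 613. -446.    8.] [373. 145.]
side plate1 0.89 [544. 241. 109.] [282. 120.]
side plate1 0.87 [538. -11. 111.] [293. 171.]
side plate1 0.76 [547. 326. 110.] [279. 106.]
side plate1 0.65 [539.  74. 107.] [289. 153.]
side plate1 0.65 [208. 380.  10.] [182. 126.]
side plate1 0.61 [542. 156. 113.] [285. 135.]
side board 0.83 [ 590. -219.   13.] [323. 250.]
side roll 0.6 [ 361. -305.   40.] [239.
[... 624 characters left out ...]
e': array([-0.6362742 , -0.38535091, -0.17863711]), 'wrist_torque': array([ 0.00611005, -0.05284463, -0.0116782 ]), 'opening': 0.9977591193836434}
[[431.3   0.  255.1]
 [  0.  431.3 200.2]
 [  0.    0.    1. ]] [[-2.00000e-02 -9.80000e-01  1.90000e-01  1.34110e+02]
 [-1.00000e+00  2.00000e-02  1.00000e-02 -4.44100e+01]
 [-2.00000e-02 -1.90000e-01 -9.80000e-01  1.46872e+03]
 [ 0.00000e+00  0.00000e+00  0.00000e+00  1.00000e+00]]
[[413.5   0.  251.3]
 [  0.  413.5 187.3]
 [  0.    0.    1. ]] [[ 9.9000e-01 -6.0000e-02  8.0000e-02  3.1919e+02]
 [-1.0000e-01 -6.8000e-01  7.2000e-01 -8.7542e+02]
 [ 2.0000e-02 -7.3000e-01 -6.8000e-01  8.7241e+02]
 [ 0.0000e+00  0.0000e+00  0.0000e+00  1.0000e+00]]
```

Run:
```python
import cv2
a=cv2.imread("pics/top0.png");cv2.imwrite("pics/top0c.png",cv2.resize(a[100:300,100:400],(800,533),interpolation=2))
b=cv2.imread("pics/side0.png");cv2.imwrite("pics/side0b.png",cv2.resize(b,(800,600),interpolation=2))
```

```text
(no output)
```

View pics/top0c.png

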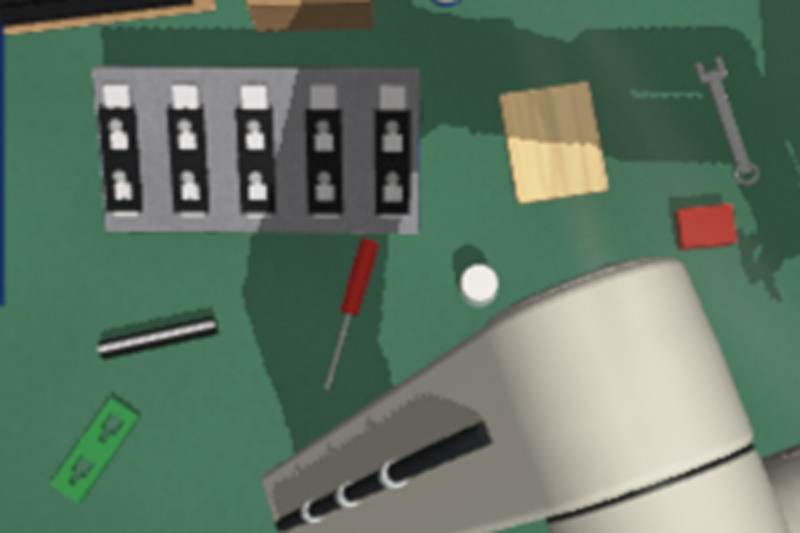

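View pics/side0b.png

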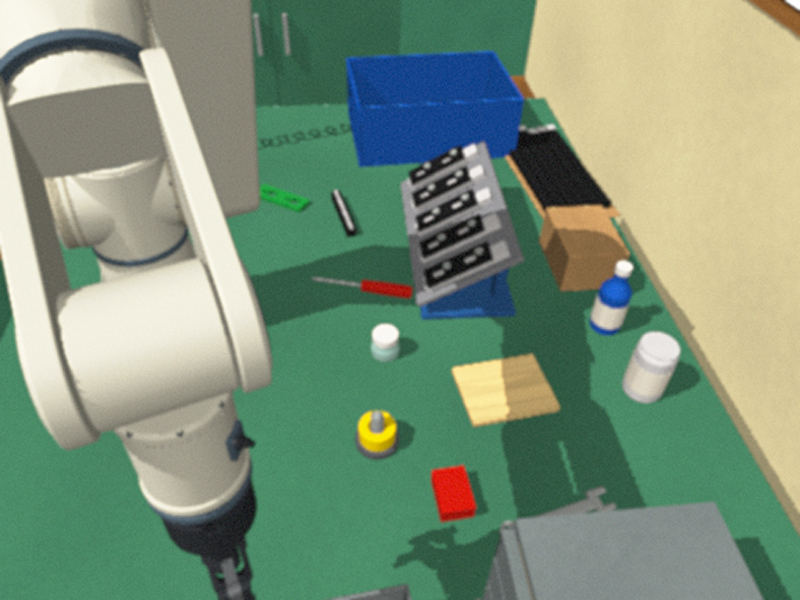

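Five black plates hang on the rack (top crop pixels about 121–394, 160). The green one at (95,450) is the look-alike, and the yellow roll is at side (377,432). Next I move to a pre-grasp pose at the right-most plate and look with the wrist camera.

```bash
cat >> h.py <<'E'
def rackR(yaw): return (R.from_euler('z',yaw)*R.from_matrix(np.array([[.8660254,0,.5],[0,-1,0],[.5,0,-.8660254]]))).as_matrix()
def downR(yaw): return R.from_euler('xyz',[np.pi,0,yaw]).as_matrix()
def pose():
    s=sense();return np.array(s["eef_pos"]),R.from_euler('xyz',s["tcp_rot"]).as_matrix()
def plan(tp,tR,grip,n,start=None):
    p0,R0=pose() if start is None else start
    rv=R.from_matrix(R0.T@tR).as_rotvec(); Rs=[(R.from_matrix(R0)*R.from_rotvec(rv*i/n)).as_matrix() for i in range(n+1)]
    out=[];p=p0.copy()
    for i in range(n):
        goal=p0+(tp-p0)*(i+1)/n
        d=np.round(Rs[i].T@(goal-p),1); p=p+Rs[i]@d
        out.append("[%g,[%g,%g,%g],[%.2f,%.2f,%.2f]]"%(grip,*d,*np.degrees(rv/n)))
    print("["+",".join(out)+"]"); return np.array(tp),tR
def board():
    m=trace("top","board")[0]["mask"].astype(np.uint8)
    c=max(cv2.findContours(m,0,1)[0],key=cv2.contourArea)[:,0]
    q=np.array([onplane("top",u,12)[:2] for u in c.astype(float)],np.float32)
    (x,y),(a,b),t=cv2.minAreaRect(q)
    if b>a: a,b,t=b,a,t-90
    t=(t+90)%180-90
    print("board",round(x,1),round(y,1),"size",round(a),round(b),"yaw deg",round(t,2)); return x,y,np.radians(t)
E
python3 - <<'E'
from h import *
grab_frame("top");board()
yaw=-.033
n=-rackR(yaw)[:,2]
plan(np.array([536,-7.5,111])+120*n,rackR(yaw),65,16)
E
```

```text
board 568.4 88.4 size 150 50 yaw deg -0.45
[[65,[28,-29.1,1],[-0.34,1.85,1.27]],[65,[27.4,-29.8,1.8],[-0.34,1.85,1.27]],[65,[26.6,-30.3,2.4],[-0.34,1.85,1.27]],[65,[25.9,-31,3.1],[-0.34,1.85,1.27]],[65,[25,-31.5,3.8],[-0.34,1.85,1.27]],[65,[24.2,-32.1,4.3],[-0.34,1.85,1.27]],[65,[23.4,-32.7,5],[-0.34,1.85,1.27]],[65,[22.4,-33.2,5.4],[-0.34,1.85,1.27]],[65,[21.6,-33.7,6],[-0.34,1.85,1.27]],[65,[20.6,-34.2,6.5],[-0.34,1.85,1.27]],[65,[19.6,-34.7,6.9],[-0.34,1.85,1.27]],[65,[18.6,-35.2,7.4],[-0.34,1.85,1.27]],[65,[17.5,-35.6,7.7],[-0.34,1.85,1.27]],[65,[16.6,-36,8],[-0.34,1.85,1.27]],[65,[15.4,-36.4,8.4],[-0.34,1.85,1.27]],[65,[14.4,-36.8,8.6],[-0.34,1.85,1.27]]]
```

Request:
servo_tool:
  rows:
    - [65,[28,-29,1],[-0.34,1.85,1.27]]
    - [65,[27.4,-29.8,1.8],[-0.34,1.85,1.27]]
    - [65,[26.6,-30.3,2.4],[-0.34,1.85,1.27]]
    - [65,[26,-31,3],[-0.34,1.85,1.27]]
    - [65,[25,-31.5,3.8],[-0.34,1.85,1.27]]
    - [65,[24,-32,4.3],[-0.34,1.85,1.27]]
    - [65,[23.4,-32.7,5],[-0.34,1.85,1.27]]
    - [65,[22.4,-33.2,5.4],[-0.34,1.85,1.27]]
  force: 80

```text
clock: 1.9
eef_pos: [339.3, -297.7, 223.3]
tcp_rot: [3.116, -0.262, 0.153]
contact_force: [0.9, 0.1, -0.3]
opening: 0.76
```

Request:
servo_tool:
  rows:
    - [65,[21.6,-33.7,6],[-0.34,1.85,1.27]]
    - [65,[20.6,-34.2,6.5],[-0.34,1.85,1.27]]
    - [65,[19.6,-34.7,6.9],[-0.34,1.85,1.27]]
    - [65,[18.6,-35.2,7.4],[-0.34,1.85,1.27]]
    - [65,[17.5,-35.6,7.7],[-0.34,1.85,1.27]]
    - [65,[16.6,-36,8],[-0.34,1.85,1.27]]
    - [65,[15.4,-36.4,8.4],[-0.34,1.85,1.27]]
    - [65,[14.4,-36.8,8.6],[-0.34,1.85,1.27]]

```text
clock: 2.9
eef_pos: [476.5, -5.4, 215.3]
tcp_rot: [-3.141, -0.524, -0.035]
contact_force: [0.4, -0.3, 0.2]
opening: 0.761
```

Request:
servo_tool:
  rows:
    - [65,[0,0,0],[0,0,0]]
    - [65,[0,0,0],[0,0,0]]

```text
clock: 3.15
eef_pos: [475.7, -6.8, 214.7]
tcp_rot: [3.14, -0.521, -0.031]
contact_force: [-0.6, 0.0, -0.5]
opening: 0.761
```

```bash
cat >> h.py <<'E'
def board():
    best=None
    for d in trace("top","board"):
        m=d["mask"].astype(np.uint8)
        c=max(cv2.findContours(m,0,1)[0],key=cv2.contourArea)[:,0]
        q=np.array([onplane("top",u,12)[:2] for u in c.astype(float)],np.float32)
        (x,y),(a,b),t=cv2.minAreaRect(q)
        if b>a: a,b,t=b,a,t-90
        t=(t+90)%180-90
        if best is None or abs(a-150)+abs(b-120)<best[0]: best=(abs(a-150)+abs(b-120),x,y,t,a,b)
    e,x,y,t,a,b=best
    print("board",round(x,1),round(y,1),"size",round(a),round(b),"yaw deg",round(t,2)); return x,y,np.radians(t)
E
python3 - <<'E'
from h import *
a=grab_frame("wrist");cv2.imwrite("pics/w0.png",a)
print(pose()); find("wrist",["plate1"],5)
k=get_calibration("wrist");print(np.round(np.linalg.inv(k["world_to_cam"]),2).tolist(),np.round(k["intrinsics"],1).tolist())
cv2.imwrite("pics/top1.png",grab_frame("top"));board();find("top",["roll","post"]);find("side",["board"])
E
```

```text
(array([475.66484876,  -7.37394318, 214.74443109]), array([[ 0.86685015, -0.03339808,  0.49744887],
       [-0.0284489 , -0.99944159, -0.01752642],
       [ 0.49775644,  0.00104091, -0.86731623]]))
wrist plate1 0.97 [544.  81. 117.] [156. 174.]
wrist plate1 0.78 [538.  -2. 109.] [249. 180.]
wrist plate1 0.74 [507. 228.  88.] [  9. 225.]
wrist plate1 0.68 [546. 160. 116.] [ 67. 175.]
[[-0.03, -0.98, 0.2, 474.86], [-1.0, 0.03, -0.01, -8.56], [0.0, -0.2, -0.98, 378.92], [0.0, 0.0, 0.0, 1.0]] [[304.0, 0.0, 259.2], [0.0, 304.0, 189.0], [0.0, 0.0, 1.0]]
board 588.0 -212.1 size 150 120 yaw deg 7.07
top roll 0.72 [ 360. -289.   41.] [334. 215.]
top post 0.58 [ 362. -285.   18.] [332. 216.]
side board 0.83 [ 590. -219.   13.] [323. 250.]
```

View pics/w0.png

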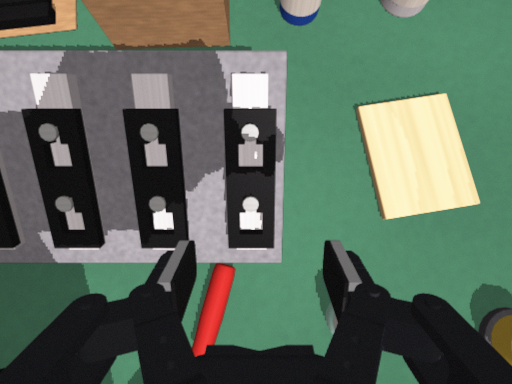

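View w0: three plates with the stud heads at px (250,132), (250,203), (149,132), (156,204), (48,132) and (64,204). The wide slot ends are below the heads, and the screwdriver lies below the rack. I now fit the rack pose from the heads.

Run:
```python
from h import *
from scipy.optimize import least_squares
k=get_calibration("wrist")
P=[(0,1,250,132),(0,-1,250,203),(1,1,149,132),(1,-1,156,204),(2,1,48,132),(2,-1,64,204)]
def f(v,s0=0):
    x,y,yaw=v; Q=rackR(yaw);o=np.array([x,y,95]);r=[]
    for i,s,u,vv in P:
        p=o+R.from_euler('z',yaw).apply([0,-168+84*i,0])+Q[:,0]*(32*s+s0)-Q[:,2]*30.5
        r+=list(px("wrist",p)-[u,vv])
    return r
for s0 in(-10,0,10):
  r=least_squares(lambda v:f(v,s0),[560,160,0]);x,y,yaw=r.x
  print(s0,r.x,np.round(r.fun,1))
  Q=rackR(yaw)
  for i in range(5):
    print(i,(np.array([x,y,95])+R.from_euler('z',yaw).apply([0,-168+84*i,0])+Q[:,0]*(s0-14.5)-Q[:,2]*14).round(1))
```

```text
-10 [ 5.75783439e+02  1.66433920e+02 -3.06575778e-02] [-3.4  0.9 -2.3 -0.6 -0.2  1.1  1.  -1.3  2.8  1.4  2.1 -1. ]
0 [542.4  -0.6  94.9]
1 [545.   83.3  94.9]
2 [547.6 167.3  94.9]
3 [550.2 251.3  94.9]
4 [552.7 335.2  94.9]
0 [ 5.65855676e+02  1.64922371e+02 -3.22046629e-02] [-1.4  0.3 -0.6  0.2 -0.2  0.4  1.  -0.7  0.8  0.5  0.4 -0.5]
0 [540.9  -2.4  99.9]
1 [543.6  81.6  99.9]
2 [546.3 165.6  99.9]
3 [549.  249.5  99.9]
4 [551.7 333.5  99.9]
10 [ 5.55935899e+02  1.63437476e+02 -3.38175580e-02] [ 0.6 -0.4  1.2  0.9 -0.2 -0.4  1.  -0.  -1.2 -0.4 -1.3 -0. ]
0 [539.4  -4.1 104.9]
1 [542.2  79.9 104.9]
2 [545.  163.8 104.9]
3 [547.9 247.8 104.9]
4 [550.7 331.7 104.9]
```

Run:
```python
from h import *
Q=rackR(-.033)
plan(np.array([540.2,-4,102])+4*Q[:,2],Q,62,8)
```

```text
[[62,[-0.1,-0.7,16.7],[0.01,0.01,-0.01]],[62,[-0.1,-0.8,16.7],[0.01,0.01,-0.01]],[62,[-0,-0.7,16.8],[0.01,0.01,-0.01]],[62,[-0.1,-0.8,16.7],[0.01,0.01,-0.01]],[62,[-0.1,-0.7,16.7],[0.01,0.01,-0.01]],[62,[-0.1,-0.7,16.7],[0.01,0.01,-0.01]],[62,[-0.1,-0.8,16.8],[0.01,0.01,-0.01]],[62,[-0.1,-0.7,16.7],[0.01,0.01,-0.01]]]
```

Request:
servo_tool:
  rows:
    - [62,[0,-1,17],[0,0,0]]
    - [62,[0,-1,17],[0,0,0]]
    - [62,[0,-1,17],[0,0,0]]
    - [62,[0,-1,17],[0,0,0]]
    - [62,[0,-1,17],[0,0,0]]
    - [62,[0,-1,17],[0,0,0]]
    - [62,[0,0,16],[0,0,0]]
    - [62,[0,0,16],[0,0,0]]

```text
clock: 4.5
eef_pos: [543.2, -3.6, 98.1]
tcp_rot: [3.141, -0.522, -0.034]
contact_force: [0.2, 0.1, -0.1]
opening: 0.727
```

Request:
servo_tool:
  rows:
    - [40,[0,0,0],[0,0,0]]
    - [40,[0,0,0],[0,0,0]]
    - [40,[0,0,0],[0,0,0]]
    - [40,[0,0,0],[0,0,0]]
    - [40,[0,0,0],[0,0,0]]
    - [40,[0,0,0],[0,0,0]]
  force: 20

```text
clock: 5.25
eef_pos: [542.3, -2.2, 98.5]
tcp_rot: [3.141, -0.521, -0.032]
contact_force: [4.1, 14.8, -10.8]
opening: 0.507
```

Run:
```python
from h import *
a=grab_frame("wrist");cv2.imwrite("pics/w1.png",a)
s=sense();p,Q=pose();print(p,s["tcp_rot"],"F tool",Q.T@s["contact_force"],s["opening"]*85.4)
```

```text
[542.3601949   -2.24520069  98.52063929] [ 3.14124568 -0.52126284 -0.03199136] F tool [ -2.0547799  -14.73449851  11.55323578] 43.823252030323026
```

View pics/w1.png

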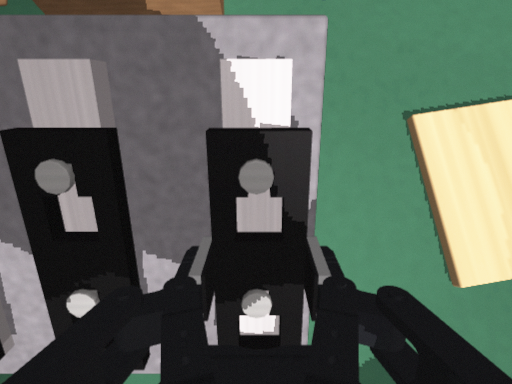

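View w1: the fingers straddle the right plate mid-way, with heads at (257,176) and (257,302). A sideways force of 15 N remains, so I correct by about 2 mm, grip harder and slide up.

Request:
servo_tool:
  rows:
    - [40,[0,-1,0.5],[0,0,0]]
    - [40,[0,-1,0.5],[0,0,0]]
    - [40,[0,0,0],[0,0,0]]
    - [40,[0,0,0],[0,0,0]]

```text
clock: 5.8
eef_pos: [542.8, -1.7, 98.2]
tcp_rot: [3.14, -0.521, -0.034]
contact_force: [-6.0, -0.9, 7.8]
opening: 0.508
```

Request:
servo_tool:
  rows:
    - [40,[0,0,0],[0,0,0]]
    - [40,[0,0,0],[0,0,0]]
    - [40,[4,0,0],[0,0,0]]
    - [40,[0,0,0],[0,0,0]]
  force: 70

```text
clock: 6.3
eef_pos: [542.8, -1.8, 98.4]
tcp_rot: [3.14, -0.515, -0.034]
contact_force: [-20.3, 4.3, 13.5]
opening: 0.495
```

Request:
servo_tool:
  rows:
    - [40,[0,0,-1],[0,0,0]]
    - [40,[0,0,-0.5],[0,0,0]]
    - [40,[3,0,0],[0,0,0]]
    - [40,[3,0,0],[0,0,0]]
    - [40,[0,0,0],[0,0,0]]

```text
clock: 6.92
eef_pos: [551.9, -1.5, 104.3]
tcp_rot: [3.141, -0.522, -0.034]
contact_force: [-0.9, -0.4, -1.2]
opening: 0.492
```

```bash
cat >> h.py <<'E'
def st():
    s=sense();p,Q=pose();print(s["clock"],p.round(1),s["tcp_rot"].round(3),"F tool",(Q.T@s["contact_force"]).round(1),round(s["opening"]*85.4,1))
E
python3 -c "from h import *;st()"
```

```text
6.925 [551.9  -1.5 104.3] [ 3.141 -0.522 -0.034] F tool [-1.4  0.4  0.6] 42.0
```

Request:
servo_tool:
  rows:
    - [40,[4,0,0],[0,0,0]]
    - [40,[4,0,0],[0,0,0]]
    - [40,[3,0,0],[0,0,0]]
    - [40,[0,0,0],[0,0,0]]
    - [40,[0,0,0],[0,0,0]]

```text
clock: 7.55
eef_pos: [560.7, -1.8, 109.4]
tcp_rot: [3.141, -0.521, -0.034]
contact_force: [-0.6, -0.3, -2.0]
opening: 0.497
```

Run:
```python
from h import *
a=grab_frame("wrist");cv2.imwrite("pics/w2.png",a);st()
```

```text
7.6 [560.7  -1.8 109.4] [ 3.141 -0.521 -0.034] F tool [-1.2 -0.3  1.3] 42.6
```

View pics/w2.png

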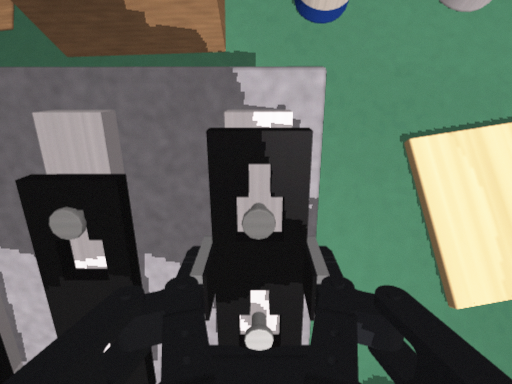

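View w2: the heads are at (258,221) and (259,338), inside the wide slot ends, so I lift straight off.

Request:
servo_tool:
  rows:
    - [40,[0,0,-5],[0,0,0]]
    - [40,[0,0,-8],[0,0,0]]
    - [40,[0,0,-10],[0,0,0]]
    - [40,[0,0,-12],[0,0,0]]
    - [40,[0,0,-15],[0,0,0]]
    - [40,[0,0,-15],[0,0,0]]
    - [40,[0,0,-15],[0,0,0]]
    - [40,[0,0,0],[0,0,0]]

```text
clock: 8.6
eef_pos: [521.2, -0.4, 180.4]
tcp_rot: [3.141, -0.524, -0.034]
contact_force: [-0.3, -0.3, -1.6]
opening: 0.5
```

Run:
```python
from h import *
st()
grab_frame("top");x,y,t=board()
plan([588,-212,60],downR(np.radians(7)),40,16)
```

```text
8.6 [ 5.212e+02 -4.000e-01  1.804e+02] [ 3.141 -0.524 -0.034] F tool [-1.   0.4  1.3] 42.7
board 586.0 -213.1 size 156 125 yaw deg 7.95
[[40,[0.3,13.1,8.8],[0.15,-1.87,-0.55]],[40,[0.4,13.1,8.7],[0.15,-1.87,-0.55]],[40,[0.6,13.1,8.7],[0.15,-1.87,-0.55]],[40,[0.8,13.2,8.6],[0.15,-1.87,-0.55]],[40,[0.9,13.1,8.5],[0.15,-1.87,-0.55]],[40,[1.1,13.3,8.5],[0.15,-1.87,-0.55]],[40,[1.2,13.2,8.4],[0.15,-1.87,-0.55]],[40,[1.4,13.3,8.4],[0.15,-1.87,-0.55]],[40,[1.5,13.3,8.2],[0.15,-1.87,-0.55]],[40,[1.6,13.4,8.2],[0.15,-1.87,-0.55]],[40,[1.8,13.3,8.1],[0.15,-1.87,-0.55]],[40,[1.9,13.5,8],[0.15,-1.87,-0.55]],[40,[2.1,13.4,7.9],[0.15,-1.87,-0.55]],[40,[2.2,13.6,7.7],[0.15,-1.87,-0.55]],[40,[2.3,13.5,7.7],[0.15,-1.87,-0.55]],[40,[2.4,13.6,7.6],[0.15,-1.87,-0.55]]]
```

Request:
servo_tool:
  rows:
    - [40,[1,26,17.5],[0.3,-3.74,-1.1]]
    - [40,[1.5,26,17.3],[0.3,-3.74,-1.1]]
    - [40,[2,26.4,17],[0.3,-3.74,-1.1]]
    - [40,[2.6,26.5,16.8],[0.3,-3.74,-1.1]]
    - [40,[3.1,26.6,16.4],[0.3,-3.74,-1.1]]
    - [40,[3.7,26.8,16],[0.3,-3.74,-1.1]]
    - [40,[4.3,27,15.6],[0.3,-3.74,-1.1]]
    - [40,[4.7,27,15],[0.3,-3.74,-1.1]]

```text
clock: 9.7
eef_pos: [589.3, -212.5, 59.5]
tcp_rot: [-3.141, 0.004, 0.124]
contact_force: [0.9, 0.4, -0.5]
opening: 0.494
```

Request:
servo_tool:
  rows:
    - [40,[0,0,0],[0,0,0]]
    - [40,[0,0,0],[0,0,0]]
    - [40,[0,0,0],[0,0,0]]

```text
clock: 10.07
eef_pos: [588.6, -210.8, 61.2]
tcp_rot: [-3.141, 0.002, 0.124]
contact_force: [-0.8, -0.4, -0.5]
opening: 0.495
```

Run:
```python
from h import *
st()
cv2.imwrite("pics/w3.png",grab_frame("wrist"));cv2.imwrite("pics/s3.png",grab_frame("side"))
plan([587,-212.5,20],downR(np.radians(7.2)),40,6)
a=cv2.imread("pics/w3.png");b=cv2.imread("pics/s3.png")[180:340,230:460]
cv2.imwrite("pics/c3.png",np.hstack([cv2.resize(a,(400,300)),cv2.resize(b,(400,300))]))
```

```text
10.075 [ 588.6 -210.8   61.2] [-3.141e+00  2.000e-03  1.240e-01] F tool [-0.8  0.3  0.5] 42.3
[[40,[-0.3,0.2,6.9],[-0.00,0.01,-0.02]],[40,[-0.4,0.2,7],[-0.00,0.01,-0.02]],[40,[-0.3,0.3,6.9],[-0.00,0.01,-0.02]],[40,[-0.4,0.2,6.9],[-0.00,0.01,-0.02]],[40,[-0.3,0.2,6.9],[-0.00,0.01,-0.02]],[40,[-0.4,0.2,7],[-0.00,0.01,-0.02]]]
```

View pics/c3.png

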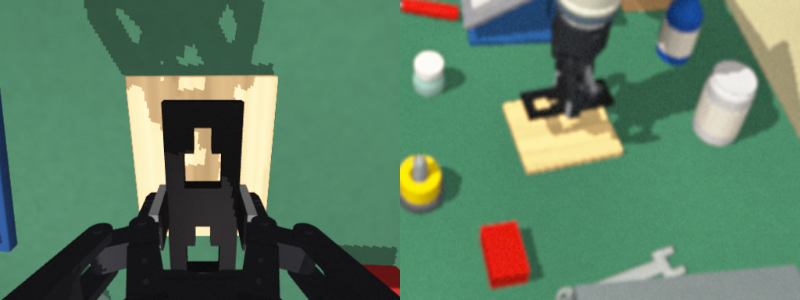

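View c3: the plate is centred and parallel over the board, with plate edges at 162/243 and board edges at 126/278. I lower it to contact.

Request:
servo_tool:
  rows:
    - [40,[0,1,10],[0,0,0]]
    - [40,[0,0.5,10],[0,0,0]]
    - [40,[-1,0,10],[0,0,0]]
    - [40,[-0.5,0,9],[0,0,0]]
    - [40,[0,0,3],[0,0,0]]
    - [40,[0,0,0],[0,0,0]]

```text
clock: 10.92
eef_pos: [587.7, -213.1, 18.8]
tcp_rot: [-3.141, 0.002, 0.124]
contact_force: [-0.4, 0.9, -0.9]
opening: 0.499
```

Request:
servo_tool:
  rows:
    - [40,[0,0,2],[0,0,0]]
    - [40,[0,0,2],[0,0,0]]
    - [40,[0,0,0],[0,0,0]]

```text
clock: 11.3
eef_pos: [587.7, -213.2, 15.1]
tcp_rot: [-3.141, 0.002, 0.123]
contact_force: [-0.4, 0.1, -1.2]
opening: 0.496
```

Request:
servo_tool:
  rows:
    - [40,[0,0,2],[0,0,0]]
    - [40,[0,0,0],[0,0,0]]
    - [40,[0,0,0],[0,0,0]]

```text
clock: 11.68
eef_pos: [587.8, -213.2, 13.1]
tcp_rot: [-3.141, 0.002, 0.123]
contact_force: [-0.7, -0.0, -1.1]
opening: 0.496
```

Request:
servo_tool:
  rows:
    - [40,[0,0,1.5],[0,0,0]]
    - [40,[0,0,0],[0,0,0]]
    - [40,[0,0,0],[0,0,0]]

```text
clock: 12.05
eef_pos: [587.7, -213.2, 11.6]
tcp_rot: [-3.141, 0.002, 0.123]
contact_force: [-0.1, -1.3, -1.4]
opening: 0.492
```

Request:
servo_tool:
  rows:
    - [40,[0,0,1.5],[0,0,0]]
    - [40,[0,0,0],[0,0,0]]
    - [40,[0,0,0],[0,0,0]]

```text
clock: 12.42
eef_pos: [587.9, -213.2, 10.5]
tcp_rot: [-3.141, 0.001, 0.123]
contact_force: [-0.9, -0.4, 5.1]
opening: 0.495
```

Request:
servo_tool:
  rows:
    - [40,[0,0,1.5],[0,0,0]]
    - [40,[0,0,0],[0,0,0]]
    - [40,[0,0,0],[0,0,0]]

```text
clock: 12.8
eef_pos: [587.9, -213.2, 10.3]
tcp_rot: [-3.141, 0.001, 0.123]
contact_force: [-5.8, 1.7, 20.5]
opening: 0.494
```

Request:
servo_tool:
  rows:
    - [40,[0,0,-1.5],[0,0,0]]
    - [62,[0,0,0],[0,0,0]]
    - [62,[0,0,0],[0,0,0]]
    - [62,[0,0,-10],[0,0,0]]
    - [62,[0,0,-25],[0,0,0]]
    - [62,[0,0,-40],[0,0,0]]
    - [62,[0,0,-40],[0,0,0]]
    - [62,[0,0,0],[0,0,0]]

```text
clock: 13.8
eef_pos: [590.3, -214.1, 129.1]
tcp_rot: [3.139, -0.004, 0.123]
contact_force: [0.3, -0.2, 0.2]
opening: 0.718
```

Run:
```python
from h import *
st()
a=grab_frame("wrist");cv2.imwrite("pics/w4.png",a)
find("wrist",["plate1"],2)
Q=rackR(-.033)
tp=np.array([542.8,-1.7,98.2])+R.from_euler('z',-.032).apply([0,84,0])
print(tp); np.save("g0.npy",tp)
s=plan(tp-100*Q[:,2],Q,62,10)
```

```text
13.8 [ 590.3 -214.1  129.1] [ 3.139 -0.004  0.123] F tool [ 0.3  0.2 -0.2] 61.3
wrist plate1 0.96 [ 589. -213.   14.] [257. 184.]
wrist plate1 0.68 [ 401. -114.   48.] [129. 369.]
[545.48754127  82.25699567  98.2       ]
[[62,[-5.5,-30.6,-5.9],[-0.23,3.00,0.88]],[62,[-5.7,-30.5,-6.3],[-0.23,3.00,0.88]],[62,[-5.8,-30.4,-6.8],[-0.23,3.00,0.88]],[62,[-5.9,-30.3,-7.2],[-0.23,3.00,0.88]],[62,[-6,-30.2,-7.6],[-0.23,3.00,0.88]],[62,[-6,-30,-8],[-0.23,3.00,0.88]],[62,[-6.1,-29.9,-8.5],[-0.23,3.00,0.88]],[62,[-6,-29.8,-9],[-0.23,3.00,0.88]],[62,[-6,-29.7,-9.3],[-0.23,3.00,0.88]],[62,[-6,-29.5,-9.8],[-0.23,3.00,0.88]]]
```

View pics/w4.png

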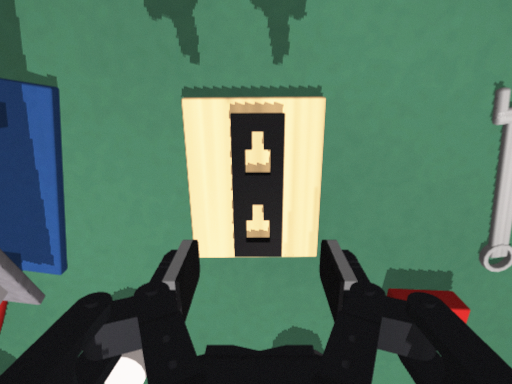

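View w4: the plate lies squarely across the board but toward its near edge (plate rows 113–257, board rows 97–258). I measure the offset.

Run:
```python
from h import *
u=lambda v,z,c:onplane("wrist",(c,v),z)
for n,(a,b,z) in {"plate":(113,256,22),"board":(97,258,12)}.items():
    A=u(a,z,257);B=u(b,z,257);print(n,A.round(1),B.round(1),np.linalg.norm(A-B).round(1),((A+B)/2).round(1))
print(u(243,22,257),u(216,12,257), onplane("wrist",(191,240),12),onplane("wrist",(319,240),12),onplane("wrist",(234,200),22),onplane("wrist",(283,200),22))
```

```text
plate [ 649.2 -205.1   22. ] [ 521.9 -220.8   22. ] 128.3 [ 585.6 -213.    22. ]
board [ 660.9 -203.6   12. ] [ 513.8 -221.7   12. ] 148.2 [ 587.4 -212.7   12. ]
[ 535.26625027 -219.13109301   22.        ] [ 557.368756   -216.36041891   12.        ] [ 525.3257058  -157.71198401   12.        ] [ 540.20825696 -277.28645743   12.        ] [ 574.16485157 -194.32987549   22.        ] [ 579.40326469 -236.35729758   22.        ]
```

Run:
```python
from h import *
Q=rackR(-.033); st()
tp=np.load("g0.npy")-1.5*Q[:,2]
plan(tp-100*Q[:,2],Q,62,8)
```

```text
13.9 [ 588.1 -213.2  125.7] [-3.142e+00  1.000e-03  1.230e-01] F tool [0.2 0.1 0.8] 62.2
[[62,[-7,-38.3,-7.5],[-0.29,3.75,1.10]],[62,[-7.2,-38.1,-8.3],[-0.29,3.75,1.10]],[62,[-7.4,-38,-8.8],[-0.29,3.75,1.10]],[62,[-7.5,-37.7,-9.6],[-0.29,3.75,1.10]],[62,[-7.6,-37.6,-10.2],[-0.29,3.75,1.10]],[62,[-7.6,-37.3,-11],[-0.29,3.75,1.10]],[62,[-7.6,-37.2,-11.6],[-0.29,3.75,1.10]],[62,[-7.5,-36.9,-12.3],[-0.29,3.75,1.10]]]
```

Request:
servo_tool:
  rows:
    - [62,[-7,-38.3,-7.5],[-0.29,3.75,1.1]]
    - [62,[-7.2,-38.1,-8.3],[-0.29,3.75,1.1]]
    - [62,[-7.4,-38,-8.8],[-0.29,3.75,1.1]]
    - [62,[-7.5,-37.7,-9.6],[-0.29,3.75,1.1]]
    - [62,[-7.6,-37.6,-10.2],[-0.29,3.75,1.1]]
    - [62,[-7.6,-37.3,-11],[-0.29,3.75,1.1]]
    - [62,[-7.6,-37.2,-11.6],[-0.29,3.75,1.1]]
    - [62,[-7.5,-37,-12.3],[-0.29,3.75,1.1]]

```text
clock: 14.9
eef_pos: [496.1, 74.5, 182.4]
tcp_rot: [3.138, -0.504, -0.028]
contact_force: [-0.2, 0.0, 0.2]
opening: 0.724
```

Request:
servo_tool:
  rows:
    - [62,[0,0,0],[0,0,0]]
    - [62,[0,0,0],[0,0,0]]
    - [62,[0,0,0],[0,0,0]]
    - [62,[0,0,0],[0,0,0]]

```text
clock: 15.4
eef_pos: [498.0, 72.7, 183.1]
tcp_rot: [3.137, -0.503, -0.029]
contact_force: [-0.4, 0.2, -0.5]
opening: 0.724
```

Run:
```python
from h import *
Q=rackR(-.033); st(); grab_frame("top"); board()
tp=np.load("g0.npy")-1.5*Q[:,2]
plan(tp,Q,62,6)
```

```text
15.4 [498.   72.7 183.1] [ 3.137 -0.503 -0.029] F tool [-0.6 -0.2  0.2] 61.9
board 582.6 -173.7 size 150 49 yaw deg 10.8
[[62,[0,-1.9,16],[0.03,0.19,0.03]],[62,[0,-1.8,15.9],[0.03,0.19,0.03]],[62,[-0,-1.9,16],[0.03,0.19,0.03]],[62,[-0.1,-1.8,15.9],[0.03,0.19,0.03]],[62,[-0.2,-1.9,16],[0.03,0.19,0.03]],[62,[-0.2,-1.8,15.9],[0.03,0.19,0.03]]]
```

Request:
servo_tool:
  rows:
    - [62,[0,-1.9,16],[0.03,0.19,0.03]]
    - [62,[0,-1.9,16],[0.03,0.19,0.03]]
    - [62,[0,-1.9,16],[0.03,0.19,0.03]]
    - [62,[0,-1.9,16],[0.03,0.19,0.03]]
    - [62,[0,-1.9,16],[0.03,0.19,0.03]]
    - [62,[0,-1.9,16],[0.03,0.19,0.03]]
    - [62,[0,0,0],[0,0,0]]

```text
clock: 16.38
eef_pos: [545.0, 82.9, 98.7]
tcp_rot: [3.141, -0.522, -0.031]
contact_force: [-0.2, -1.0, 0.8]
opening: 0.726
```

Request:
servo_tool:
  rows:
    - [40,[0,0,0],[0,0,0]]
    - [40,[0,0,0],[0,0,0]]
    - [40,[0,0,0],[0,0,0]]
    - [40,[0,0,0],[0,0,0]]
  force: 20

```text
clock: 16.88
eef_pos: [545.1, 83.2, 100.1]
tcp_rot: [-3.141, -0.524, -0.032]
contact_force: [-3.1, -0.9, 3.8]
opening: 0.509
```

```bash
python3 -c "from h import *;st()"
```

```text
16.875 [545.1  83.2 100.1] [-3.141 -0.524 -0.032] F tool [-0.8  0.9 -4.8] 43.5
```

Request:
servo_tool:
  rows:
    - [40,[0,0,-0.5],[0,0,0]]
    - [40,[0,0,0],[0,0,0]]
    - [40,[5,0,0],[0,0,0]]
    - [40,[5,0,0],[0,0,0]]
    - [40,[5,0,0],[0,0,0]]
    - [40,[5,0,0],[0,0,0]]
    - [40,[2,0,0],[0,0,0]]
    - [40,[0,0,0],[0,0,0]]
  force: 70

```text
clock: 17.88
eef_pos: [561.0, 81.7, 109.6]
tcp_rot: [3.139, -0.519, -0.031]
contact_force: [-15.1, -0.4, 8.5]
opening: 0.492
```

Request:
servo_tool:
  rows:
    - [40,[0,0,0],[0,0,0]]
    - [40,[0,0,0],[0,0,0]]

```text
clock: 18.12
eef_pos: [561.0, 81.7, 109.6]
tcp_rot: [3.139, -0.519, -0.031]
contact_force: [-15.3, -0.4, 8.4]
opening: 0.491
```

```bash
python3 -c "from h import *;st()"
```

```text
18.125 [561.   81.7 109.6] [ 3.139 -0.519 -0.031] F tool [ -9.1   0.9 -14.9] 42.0
```

Request:
servo_tool:
  rows:
    - [40,[0,0,-1.5],[0,0,0]]
    - [40,[0,0,0],[0,0,0]]
    - [40,[0,0,0],[0,0,0]]
    - [40,[0,0,0],[0,0,0]]

```text
clock: 18.62
eef_pos: [563.4, 82.6, 112.4]
tcp_rot: [-3.141, -0.524, -0.032]
contact_force: [-0.1, -0.5, -1.6]
opening: 0.492
```

```bash
python3 -c "from h import *;st()"
```

```text
18.625 [563.4  82.6 112.4] [-3.141 -0.524 -0.032] F tool [-0.9  0.5  1.3] 42.0
```

Request:
servo_tool:
  rows:
    - [40,[0,0,-5],[0,0,0]]
    - [40,[0,0,-8],[0,0,0]]
    - [40,[0,0,-10],[0,0,0]]
    - [40,[0,0,-15],[0,0,0]]
    - [40,[0,0,-20],[0,0,0]]
    - [40,[0,0,-20],[0,0,0]]
    - [40,[0,0,-20],[0,0,0]]
    - [40,[0,0,0],[0,0,0]]

```text
clock: 19.62
eef_pos: [514.4, 84.5, 198.7]
tcp_rot: [-3.14, -0.526, -0.032]
contact_force: [0.6, -0.5, -2.3]
opening: 0.495
```

Run:
```python
from h import *
st(); cv2.imwrite("pics/t5.png",grab_frame("top"));find("top",["plate1"],7)
plan([588,-213,80],downR(.123),40,16)
```

```text
19.625 [514.4  84.5 198.7] [-3.14  -0.526 -0.032] F tool [-0.6  0.5  2.3] 42.2
top plate1 0.87 [549. 247. 113.] [171. 159.]
top plate1 0.86 [566. 174. 126.] [192. 152.]
top plate1 0.77 [540.  78. 233.] [219. 148.]
top plate1 0.76 [549. 330. 112.] [146. 159.]
top plate1 0.68 [199. 380.   8.] [136. 269.]
top plate1 0.67 [ 584. -216.   21.] [309. 153.]
[[40,[0.8,18.4,8.9],[0.14,-1.87,-0.54]],[40,[1,18.5,8.9],[0.14,-1.87,-0.54]],[40,[1,18.5,8.8],[0.14,-1.87,-0.54]],[40,[1.2,18.5,8.7],[0.14,-1.87,-0.54]],[40,[1.3,18.5,8.6],[0.14,-1.87,-0.54]],[40,[1.4,18.6,8.5],[0.14,-1.87,-0.54]],[40,[1.5,18.7,8.4],[0.14,-1.87,-0.54]],[40,[1.5,18.6,8.4],[0.14,-1.87,-0.54]],[40,[1.7,18.7,8.2],[0.14,-1.87,-0.54]],[40,[1.8,18.7,8.1],[0.14,-1.87,-0.54]],[40,[1.8,18.8,8.1],[0.14,-1.87,-0.54]],[40,[2,18.8,7.9],[0.14,-1.87,-0.54]],[40,[2,18.9,7.8],[0.14,-1.87,-0.54]],[40,[2.1,18.8,7.7],[0.14,-1.87,-0.54]],[40,[2.1,19,7.5],[0.14,-1.87,-0.54]],[40,[2.3,18.9,7.5],[0.14,-1.87,-0.54]]]
```

Request:
servo_tool:
  rows:
    - [40,[0.8,18.4,8.9],[0.14,-1.87,-0.54]]
    - [40,[1,18.5,8.9],[0.14,-1.87,-0.54]]
    - [40,[1,18.5,8.8],[0.14,-1.87,-0.54]]
    - [40,[1.2,18.5,8.7],[0.14,-1.87,-0.54]]
    - [40,[1.3,18.5,8.6],[0.14,-1.87,-0.54]]
    - [40,[1.4,18.6,8.5],[0.14,-1.87,-0.54]]
    - [40,[1.5,18.7,8.4],[0.14,-1.87,-0.54]]
    - [40,[1.5,18.6,8.4],[0.14,-1.87,-0.54]]

```text
clock: 20.72
eef_pos: [550.9, -65.4, 137.1]
tcp_rot: [3.131, -0.259, 0.048]
contact_force: [0.7, 0.6, -1.2]
opening: 0.496
```

Request:
servo_tool:
  rows:
    - [40,[1.7,18.7,8.2],[0.14,-1.87,-0.54]]
    - [40,[1.8,18.7,8.1],[0.14,-1.87,-0.54]]
    - [40,[1.8,18.8,8.1],[0.14,-1.87,-0.54]]
    - [40,[2,18.8,8],[0.14,-1.87,-0.54]]
    - [40,[2,19,8],[0.14,-1.87,-0.54]]
    - [40,[2,19,8],[0.14,-1.87,-0.54]]
    - [40,[2,19,7.5],[0.14,-1.87,-0.54]]
    - [40,[2.3,19,7.5],[0.14,-1.87,-0.54]]

```text
clock: 21.72
eef_pos: [587.8, -214.6, 78.3]
tcp_rot: [3.141, 0.002, 0.123]
contact_force: [0.1, -1.2, -1.9]
opening: 0.496
```

Request:
servo_tool:
  rows:
    - [40,[0,0,0],[0,0,0]]
    - [40,[0,0,0],[0,0,0]]
    - [40,[0,0,0],[0,0,0]]

```text
clock: 22.1
eef_pos: [587.4, -213.0, 79.6]
tcp_rot: [3.141, -0.0, 0.123]
contact_force: [-0.0, -0.6, -2.0]
opening: 0.491
```

Run:
```python
from h import *
st();cv2.imwrite("pics/w5.png",grab_frame("wrist"))
plan([588,-213,28],downR(.123),40,5)
```

```text
22.1 [ 587.4 -213.    79.6] [ 3.141 -0.     0.123] F tool [-0.1  0.6  2. ] 42.0
[[40,[0.1,-0,10.3],[0.01,-0.01,-0.00]],[40,[0.1,-0,10.4],[0.01,-0.01,-0.00]],[40,[0.1,-0,10.3],[0.01,-0.01,-0.00]],[40,[0.1,0,10.4],[0.01,-0.01,-0.00]],[40,[0.1,0,10.3],[0.01,-0.01,-0.00]]]
```

View pics/w5.png

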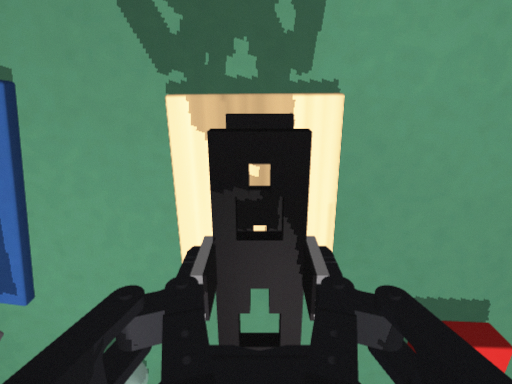

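View w5: the held plate (edges 209–310) is centred over the first plate (227–294). The board is unmoved. I lower it.

Request:
servo_tool:
  rows:
    - [40,[0.2,0,12],[0,0,0]]
    - [40,[0.2,0,12],[0,0,0]]
    - [40,[0.2,0,12],[0,0,0]]
    - [40,[0,0,12],[0,0,0]]
    - [40,[0,0,5],[0,0,0]]
    - [40,[0,0,0],[0,0,0]]
    - [40,[0,0,0],[0,0,0]]

```text
clock: 23.02
eef_pos: [588.7, -213.6, 26.9]
tcp_rot: [3.14, -0.001, 0.122]
contact_force: [0.6, -0.3, -1.9]
opening: 0.493
```

Request:
servo_tool:
  rows:
    - [40,[0,0,2],[0,0,0]]
    - [40,[0,0,0],[0,0,0]]
    - [40,[0,0,0],[0,0,0]]

```text
clock: 23.4
eef_pos: [588.4, -213.5, 24.7]
tcp_rot: [3.14, -0.001, 0.122]
contact_force: [0.8, 0.7, -1.2]
opening: 0.495
```

Request:
servo_tool:
  rows:
    - [40,[0,0,2],[0,0,0]]
    - [40,[0,0,0],[0,0,0]]
    - [40,[0,0,0],[0,0,0]]

```text
clock: 23.78
eef_pos: [588.3, -213.5, 22.5]
tcp_rot: [3.141, -0.0, 0.122]
contact_force: [0.4, 0.3, -2.3]
opening: 0.492
```

Request:
servo_tool:
  rows:
    - [40,[0,0,1.5],[0,0,0]]
    - [40,[0,0,0],[0,0,0]]
    - [40,[0,0,0],[0,0,0]]

```text
clock: 24.15
eef_pos: [588.3, -213.5, 21.0]
tcp_rot: [3.141, -0.0, 0.122]
contact_force: [-0.7, 0.1, -2.2]
opening: 0.496
```

Request:
servo_tool:
  rows:
    - [40,[0,0,1.5],[0,0,0]]
    - [40,[0,0,0],[0,0,0]]
    - [40,[0,0,0],[0,0,0]]

```text
clock: 24.52
eef_pos: [588.6, -213.6, 20.2]
tcp_rot: [3.14, -0.001, 0.122]
contact_force: [-1.1, 0.9, 6.0]
opening: 0.493
```

Request:
servo_tool:
  rows:
    - [62,[0,0,0],[0,0,0]]
    - [62,[0,0,0],[0,0,0]]
    - [62,[0,0,0],[0,0,0]]
    - [62,[0,0,-15],[0,0,0]]
    - [62,[0,0,-35],[0,0,0]]
    - [62,[0,0,-50],[0,0,0]]
    - [62,[0,0,0],[0,0,0]]
    - [62,[0,0,0],[0,0,0]]

```text
clock: 25.52
eef_pos: [588.3, -213.4, 120.1]
tcp_rot: [3.14, -0.001, 0.122]
contact_force: [-0.0, -0.2, -0.3]
opening: 0.729
```

Run:
```python
from h import *
Q=rackR(-.032); st()
cv2.imwrite("pics/w6.png",grab_frame("wrist"))
tp=np.array([545.1,82.7,100.1])+R.from_euler('z',-.032).apply([0,84,0])-1*Q[:,2]
print(tp);np.save("g0.npy",tp)
plan(tp-100*Q[:,2],Q,62,16)
```

```text
25.525 [ 588.3 -213.4  120.1] [ 3.14e+00 -1.00e-03  1.22e-01] F tool [-0.1  0.2  0.3] 62.3
[547.28779725 166.67299294 100.9660254 ]
[[62,[-2.7,-24.4,-4.3],[-0.14,1.87,0.54]],[62,[-2.8,-24.3,-4.4],[-0.14,1.87,0.54]],[62,[-2.9,-24.2,-4.6],[-0.14,1.87,0.54]],[62,[-2.9,-24.3,-4.8],[-0.14,1.87,0.54]],[62,[-3,-24.2,-4.9],[-0.14,1.87,0.54]],[62,[-3.1,-24.1,-5],[-0.14,1.87,0.54]],[62,[-3.2,-24.2,-5.2],[-0.14,1.87,0.54]],[62,[-3.2,-24,-5.4],[-0.14,1.87,0.54]],[62,[-3.2,-24.1,-5.6],[-0.14,1.87,0.54]],[62,[-3.3,-23.9,-5.7],[-0.14,1.87,0.54]],[62,[-3.3,-24,-5.9],[-0.14,1.87,0.54]],[62,[-3.4,-23.9,-6],[-0.14,1.87,0.54]],[62,[-3.4,-23.8,-6.3],[-0.14,1.87,0.54]],[62,[-3.4,-23.8,-6.3],[-0.14,1.87,0.54]],[62,[-3.4,-23.8,-6.6],[-0.14,1.87,0.54]],[62,[-3.4,-23.7,-6.7],[-0.14,1.87,0.54]]]
```

View pics/w6.png

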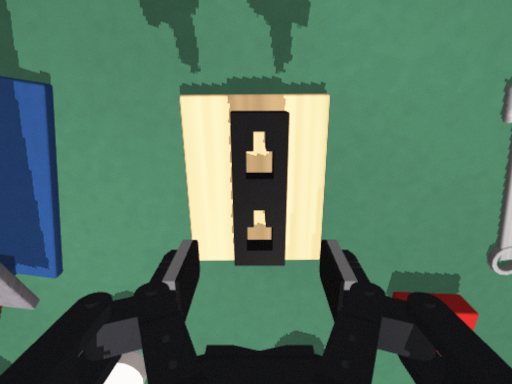

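View w6: the second plate covers the first squarely (rows 111–265, cols 232–288). Next is the third plate.

Request:
servo_tool:
  rows:
    - [62,[-2.7,-24.4,-4.3],[-0.14,1.87,0.54]]
    - [62,[-2.8,-24.3,-4.4],[-0.14,1.87,0.54]]
    - [62,[-2.9,-24.2,-4.6],[-0.14,1.87,0.54]]
    - [62,[-2.9,-24.3,-4.8],[-0.14,1.87,0.54]]
    - [62,[-3,-24.2,-4.9],[-0.14,1.87,0.54]]
    - [62,[-3,-24.1,-5],[-0.14,1.87,0.54]]
    - [62,[-3.2,-24.2,-5.2],[-0.14,1.87,0.54]]
    - [62,[-3.2,-24,-5.4],[-0.14,1.87,0.54]]

```text
clock: 26.58
eef_pos: [541.9, -21.9, 152.5]
tcp_rot: [3.131, -0.261, 0.048]
contact_force: [-0.5, -0.3, 0.1]
opening: 0.726
```

Request:
servo_tool:
  rows:
    - [62,[-3.2,-24,-5.6],[-0.14,1.87,0.54]]
    - [62,[-3.3,-24,-5.7],[-0.14,1.87,0.54]]
    - [62,[-3.3,-24,-5.9],[-0.14,1.87,0.54]]
    - [62,[-3.4,-23.9,-6],[-0.14,1.87,0.54]]
    - [62,[-3.4,-23.8,-6.3],[-0.14,1.87,0.54]]
    - [62,[-3.4,-23.8,-6.3],[-0.14,1.87,0.54]]
    - [62,[-3.4,-23.8,-6.6],[-0.14,1.87,0.54]]
    - [62,[-3.4,-23.7,-6.7],[-0.14,1.87,0.54]]

```text
clock: 27.58
eef_pos: [496.9, 168.5, 186.7]
tcp_rot: [3.141, -0.523, -0.032]
contact_force: [1.1, -0.4, 0.7]
opening: 0.73
```

Request:
servo_tool:
  rows:
    - [62,[0,0,0],[0,0,0]]
    - [62,[0,0,0],[0,0,0]]
    - [62,[0,0,0],[0,0,0]]

```text
clock: 27.95
eef_pos: [497.9, 167.2, 187.3]
tcp_rot: [3.141, -0.523, -0.032]
contact_force: [-0.8, -0.2, -0.5]
opening: 0.729
```

Run:
```python
from h import *
Q=rackR(-.032); st()
tp=np.load("g0.npy")
plan(tp,Q,62,6)
```

```text
27.95 [497.9 167.2 187.3] [ 3.141 -0.523 -0.032] F tool [-0.9  0.3  0. ] 62.3
[[62,[-0,-0.2,16.6],[0.01,0.01,-0.00]],[62,[-0.1,-0.2,16.6],[0.01,0.01,-0.00]],[62,[-0.1,-0.1,16.6],[0.01,0.01,-0.00]],[62,[-0,-0.2,16.5],[0.01,0.01,-0.00]],[62,[-0.1,-0.2,16.6],[0.01,0.01,-0.00]],[62,[-0,-0.1,16.6],[0.01,0.01,-0.00]]]
```

Request:
servo_tool:
  rows:
    - [62,[0,-0.2,16.6],[0,0,0]]
    - [62,[0,-0.2,16.6],[0,0,0]]
    - [62,[0,-0.2,16.6],[0,0,0]]
    - [62,[0,-0.2,16.6],[0,0,0]]
    - [62,[0,-0.2,16.6],[0,0,0]]
    - [62,[0,0,16.5],[0,0,0]]
    - [62,[0,0,0],[0,0,0]]

```text
clock: 28.82
eef_pos: [547.6, 166.4, 100.5]
tcp_rot: [3.141, -0.522, -0.032]
contact_force: [-0.0, -0.3, -0.1]
opening: 0.727
```

Request:
servo_tool:
  rows:
    - [40,[0,0,0],[0,0,0]]
    - [40,[0,0,0],[0,0,0]]
    - [40,[0,0,0],[0,0,0]]
    - [40,[0,0,0],[0,0,0]]
  force: 20

```text
clock: 29.32
eef_pos: [547.5, 167.6, 101.9]
tcp_rot: [-3.141, -0.524, -0.032]
contact_force: [-2.8, -0.2, 2.2]
opening: 0.511
```

Request:
servo_tool:
  rows:
    - [40,[0,0,-1],[0,0,0]]
    - [40,[0,0,0],[0,0,0]]
    - [40,[0,0,0],[0,0,0]]
  force: 70

```text
clock: 29.7
eef_pos: [547.1, 167.6, 102.4]
tcp_rot: [-3.141, -0.524, -0.032]
contact_force: [-0.1, 0.4, -1.3]
opening: 0.493
```

```bash
python3 -c "from h import *;st()"
```

```text
29.7 [547.1 167.6 102.4] [-3.141 -0.524 -0.032] F tool [-0.7 -0.4  1.1] 42.1
```

Forces are near zero. I slide 22 mm, check, then lift.

Request:
servo_tool:
  rows:
    - [40,[5,0,0],[0,0,0]]
    - [40,[5,0,0],[0,0,0]]
    - [40,[5,0,0],[0,0,0]]
    - [40,[5,0,0],[0,0,0]]
    - [40,[2,0,0],[0,0,0]]
    - [40,[0,0,0],[0,0,0]]
    - [40,[0,0,0],[0,0,0]]
    - [40,[0,0,0],[0,0,0]]

```text
clock: 30.7
eef_pos: [566.0, 166.9, 113.3]
tcp_rot: [-3.141, -0.523, -0.032]
contact_force: [0.8, -0.5, -1.6]
opening: 0.495
```

```bash
python3 -c "from h import *;st()"
```

```text
30.7 [566.  166.9 113.3] [-3.141 -0.523 -0.032] F tool [-0.1  0.4  1.8] 42.3
```

Request:
servo_tool:
  rows:
    - [40,[0,0,-5],[0,0,0]]
    - [40,[0,0,-8],[0,0,0]]
    - [40,[0,0,-10],[0,0,0]]
    - [40,[0,0,-15],[0,0,0]]
    - [40,[0,0,-20],[0,0,0]]
    - [40,[0,0,-20],[0,0,0]]
    - [40,[0,0,-20],[0,0,0]]
    - [40,[0,0,0],[0,0,0]]

```text
clock: 31.7
eef_pos: [517.3, 169.0, 200.0]
tcp_rot: [-3.139, -0.526, -0.032]
contact_force: [-0.5, -0.0, -1.4]
opening: 0.492
```

Request:
servo_tool:
  rows:
    - [40,[0,0,0],[0,0,0]]
    - [40,[0,0,0],[0,0,0]]

```text
clock: 31.95
eef_pos: [517.1, 168.3, 197.6]
tcp_rot: [3.141, -0.523, -0.032]
contact_force: [0.9, -0.8, -2.1]
opening: 0.494
```

Run:
```python
from h import *
st(); cv2.imwrite("pics/t6.png",grab_frame("top"));find("top",["plate1"],7)
plan([588,-213,90],downR(.123),40,16)
```

```text
31.95 [517.1 168.3 197.6] [ 3.141 -0.523 -0.032] F tool [-0.2  0.8  2.3] 42.2
top plate1 0.92 [198. 386.  10.] [134. 269.]
top plate1 0.78 [544. 160. 228.] [192. 148.]
top plate1 0.78 [573. 249. 129.] [169. 150.]
top plate1 0.71 [549. 331. 113.] [145. 159.]
top plate1 0.68 [ 584. -216.   31.] [309. 152.]
[[40,[1.1,23.7,8.4],[0.15,-1.87,-0.54]],[40,[1.2,23.7,8.3],[0.15,-1.87,-0.54]],[40,[1.2,23.7,8.3],[0.15,-1.87,-0.54]],[40,[1.3,23.8,8.1],[0.15,-1.87,-0.54]],[40,[1.3,23.8,8],[0.15,-1.87,-0.54]],[40,[1.4,23.8,7.9],[0.15,-1.87,-0.54]],[40,[1.3,23.9,7.9],[0.15,-1.87,-0.54]],[40,[1.4,23.9,7.7],[0.15,-1.87,-0.54]],[40,[1.5,24,7.6],[0.15,-1.87,-0.54]],[40,[1.4,23.9,7.4],[0.15,-1.87,-0.54]],[40,[1.5,24,7.4],[0.15,-1.87,-0.54]],[40,[1.5,24.1,7.3],[0.15,-1.87,-0.54]],[40,[1.4,24,7.2],[0.15,-1.87,-0.54]],[40,[1.5,24.1,7],[0.15,-1.87,-0.54]],[40,[1.5,24.2,7],[0.15,-1.87,-0.54]],[40,[1.5,24.1,6.8],[0.15,-1.87,-0.54]]]
```

Request:
servo_tool:
  rows:
    - [40,[1,23.7,8.4],[0.15,-1.87,-0.54]]
    - [40,[1.2,23.7,8.3],[0.15,-1.87,-0.54]]
    - [40,[1.2,23.7,8.3],[0.15,-1.87,-0.54]]
    - [40,[1.3,23.8,8],[0.15,-1.87,-0.54]]
    - [40,[1.3,23.8,8],[0.15,-1.87,-0.54]]
    - [40,[1.4,23.8,8],[0.15,-1.87,-0.54]]
    - [40,[1.3,23.9,7.9],[0.15,-1.87,-0.54]]
    - [40,[1.4,23.9,7.7],[0.15,-1.87,-0.54]]

```text
clock: 33.05
eef_pos: [552.6, -23.1, 143.6]
tcp_rot: [3.132, -0.26, 0.048]
contact_force: [-0.1, 0.5, -2.6]
opening: 0.491
```

Request:
servo_tool:
  rows:
    - [40,[1.5,24,7.6],[0.15,-1.87,-0.54]]
    - [40,[1.4,24,7.4],[0.15,-1.87,-0.54]]
    - [40,[1.5,24,7.4],[0.15,-1.87,-0.54]]
    - [40,[1.5,24,7.3],[0.15,-1.87,-0.54]]
    - [40,[1.4,24,7.2],[0.15,-1.87,-0.54]]
    - [40,[1.5,24,7],[0.15,-1.87,-0.54]]
    - [40,[1.5,24,7],[0.15,-1.87,-0.54]]
    - [40,[1.5,24,7],[0.15,-1.87,-0.54]]

```text
clock: 34.05
eef_pos: [588.2, -213.3, 89.1]
tcp_rot: [-3.14, 0.001, 0.123]
contact_force: [-0.1, 0.3, -1.5]
opening: 0.492
```

Request:
servo_tool:
  rows:
    - [40,[0,0,0],[0,0,0]]
    - [40,[0,0,0],[0,0,0]]
    - [40,[0,0,0],[0,0,0]]

```text
clock: 34.42
eef_pos: [587.8, -211.6, 90.1]
tcp_rot: [-3.14, -0.001, 0.123]
contact_force: [0.1, 0.1, -2.6]
opening: 0.492
```

Run:
```python
from h import *
st();cv2.imwrite("pics/w7.png",grab_frame("wrist"))
plan([588.3,-213.3,33],downR(.1225),40,6)
```

```text
34.425 [ 587.8 -211.6   90.1] [-3.14e+00 -1.00e-03  1.23e-01] F tool [ 0.1 -0.1  2.6] 42.0
[[40,[0,0.3,9.5],[-0.02,-0.01,0.01]],[40,[0,0.3,9.6],[-0.02,-0.01,0.01]],[40,[0.1,0.3,9.5],[-0.02,-0.01,0.01]],[40,[-0,0.3,9.6],[-0.02,-0.01,0.01]],[40,[0,0.3,9.5],[-0.02,-0.01,0.01]],[40,[0,0.3,9.6],[-0.02,-0.01,0.01]]]
```

View pics/w7.png

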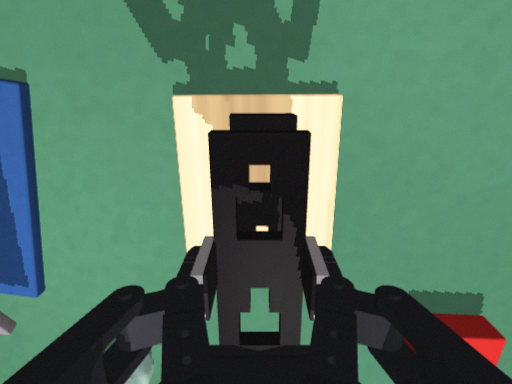

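View w7: the pile is in place, the held plate is about 1 mm low along x and the tool needs to go 2 mm right. I lower with both corrections.

Request:
servo_tool:
  rows:
    - [40,[0.2,0.3,10],[0,0,0]]
    - [40,[0.2,0.3,10],[0,0,0]]
    - [40,[0.2,0.3,10],[0,0,0]]
    - [40,[0.2,0.3,10],[0,0,0]]
    - [40,[0.2,0.3,10],[0,0,0]]
    - [40,[0,0.3,5],[0,0,0]]
    - [40,[0,0,0],[0,0,0]]
    - [40,[0,0,0],[0,0,0]]

```text
clock: 35.48
eef_pos: [589.6, -213.9, 35.4]
tcp_rot: [-3.14, -0.001, 0.123]
contact_force: [0.0, -0.2, -1.8]
opening: 0.489
```

Request:
servo_tool:
  rows:
    - [40,[0,0,2],[0,0,0]]
    - [40,[0,0,0],[0,0,0]]
    - [40,[0,0,0],[0,0,0]]

```text
clock: 35.85
eef_pos: [589.4, -213.8, 33.2]
tcp_rot: [-3.14, -0.001, 0.123]
contact_force: [1.1, -0.3, -1.6]
opening: 0.487
```

Request:
servo_tool:
  rows:
    - [40,[0,0,1.5],[0,0,0]]
    - [40,[0,0,0],[0,0,0]]
    - [40,[0,0,0],[0,0,0]]

```text
clock: 36.22
eef_pos: [589.3, -213.8, 31.6]
tcp_rot: [-3.14, -0.0, 0.123]
contact_force: [0.1, 0.7, -2.4]
opening: 0.493
```

Request:
servo_tool:
  rows:
    - [40,[0,0,1.5],[0,0,0]]
    - [40,[0,0,0],[0,0,0]]
    - [40,[0,0,0],[0,0,0]]

```text
clock: 36.6
eef_pos: [589.5, -213.9, 30.3]
tcp_rot: [-3.14, -0.001, 0.123]
contact_force: [-0.3, 0.0, 1.7]
opening: 0.49
```

Request:
servo_tool:
  rows:
    - [40,[0,0,1],[0,0,0]]
    - [40,[0,0,0],[0,0,0]]
    - [40,[0,0,0],[0,0,0]]

```text
clock: 36.98
eef_pos: [589.6, -213.8, 29.7]
tcp_rot: [-3.14, -0.001, 0.123]
contact_force: [-1.5, 0.2, 6.9]
opening: 0.492
```

Request:
servo_tool:
  rows:
    - [62,[0,0,0],[0,0,0]]
    - [62,[0,0,0],[0,0,0]]
    - [62,[0,0,0],[0,0,0]]
    - [62,[0,0,-15],[0,0,0]]
    - [62,[0,0,-35],[0,0,0]]
    - [62,[0,0,-45],[0,0,0]]
    - [62,[0,0,0],[0,0,0]]
    - [62,[0,0,0],[0,0,0]]

```text
clock: 37.98
eef_pos: [589.2, -214.0, 124.6]
tcp_rot: [-3.14, -0.001, 0.123]
contact_force: [0.3, -0.2, 0.0]
opening: 0.725
```

Run:
```python
from h import *
Q=rackR(-.032); st()
cv2.imwrite("pics/w8.png",grab_frame("wrist"))
tp=np.array([547.3,167.4,101.7])+R.from_euler('z',-.032).apply([0,84,0])
print(tp);np.save("g0.npy",tp)
s=plan(tp-100*Q[:,2],Q,62,16)
```

```text
37.975 [ 589.2 -214.   124.6] [-3.14e+00 -1.00e-03  1.23e-01] F tool [ 0.2  0.3 -0. ] 61.9
[549.98754127 251.35699567 101.7       ]
[[62,[-1.9,-29.6,-4],[-0.15,1.87,0.54]],[62,[-2.1,-29.6,-4.1],[-0.15,1.87,0.54]],[62,[-2.2,-29.6,-4.3],[-0.15,1.87,0.54]],[62,[-2.4,-29.6,-4.4],[-0.15,1.87,0.54]],[62,[-2.4,-29.5,-4.6],[-0.15,1.87,0.54]],[62,[-2.6,-29.4,-4.7],[-0.15,1.87,0.54]],[62,[-2.8,-29.5,-4.9],[-0.15,1.87,0.54]],[62,[-2.8,-29.4,-5.1],[-0.15,1.87,0.54]],[62,[-3,-29.3,-5.2],[-0.15,1.87,0.54]],[62,[-3,-29.3,-5.5],[-0.15,1.87,0.54]],[62,[-3.2,-29.3,-5.6],[-0.15,1.87,0.54]],[62,[-3.2,-29.2,-5.7],[-0.15,1.87,0.54]],[62,[-3.3,-29.2,-6],[-0.15,1.87,0.54]],[62,[-3.4,-29.1,-6.2],[-0.15,1.87,0.54]],[62,[-3.5,-29.1,-6.3],[-0.15,1.87,0.54]],[62,[-3.5,-29,-6.6],[-0.15,1.87,0.54]]]
```

View pics/w8.png

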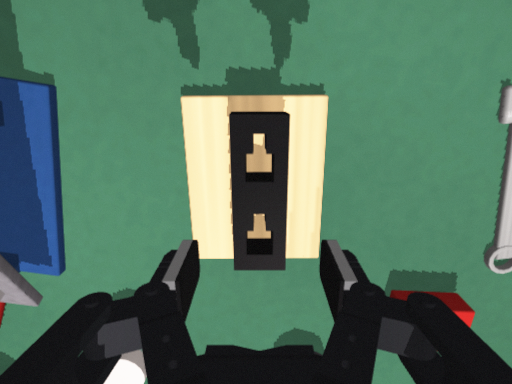

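View w8: three plates in a square pile (cols 231–288, rows 113–269). Next is the fourth plate.

Request:
servo_tool:
  rows:
    - [62,[-1.9,-29.6,-4],[-0.15,1.87,0.54]]
    - [62,[-2,-29.6,-4],[-0.15,1.87,0.54]]
    - [62,[-2.2,-29.6,-4.3],[-0.15,1.87,0.54]]
    - [62,[-2.4,-29.6,-4.4],[-0.15,1.87,0.54]]
    - [62,[-2.4,-29.5,-4.6],[-0.15,1.87,0.54]]
    - [62,[-2.6,-29.4,-4.7],[-0.15,1.87,0.54]]
    - [62,[-2.8,-29.5,-5],[-0.15,1.87,0.54]]
    - [62,[-2.8,-29.4,-5],[-0.15,1.87,0.54]]

```text
clock: 39.02
eef_pos: [543.9, 20.3, 155.2]
tcp_rot: [3.132, -0.261, 0.048]
contact_force: [0.7, -0.2, -0.5]
opening: 0.725
```

Request:
servo_tool:
  rows:
    - [62,[-3,-29.3,-5.2],[-0.15,1.87,0.54]]
    - [62,[-3,-29.3,-5.5],[-0.15,1.87,0.54]]
    - [62,[-3.2,-29.3,-5.6],[-0.15,1.87,0.54]]
    - [62,[-3.2,-29.2,-5.7],[-0.15,1.87,0.54]]
    - [62,[-3.3,-29.2,-6],[-0.15,1.87,0.54]]
    - [62,[-3.4,-29,-6.2],[-0.15,1.87,0.54]]
    - [62,[-3.5,-29,-6.3],[-0.15,1.87,0.54]]
    - [62,[-3.5,-29,-6.6],[-0.15,1.87,0.54]]

```text
clock: 40.02
eef_pos: [499.7, 253.0, 187.5]
tcp_rot: [3.141, -0.523, -0.031]
contact_force: [0.2, -0.3, 0.8]
opening: 0.728
```

Request:
servo_tool:
  rows:
    - [62,[0,0,0],[0,0,0]]
    - [62,[0,0,0],[0,0,0]]
    - [62,[0,0,0],[0,0,0]]

```text
clock: 40.4
eef_pos: [500.6, 251.5, 188.1]
tcp_rot: [3.141, -0.523, -0.033]
contact_force: [0.2, -0.3, 0.8]
opening: 0.73
```

Run:
```python
from h import *
Q=rackR(-.032); st()
tp=np.load("g0.npy")
plan(tp,Q,62,6)
```

```text
40.4 [500.6 251.5 188.1] [ 3.141 -0.523 -0.033] F tool [ 0.6  0.3 -0.6] 62.3
[[62,[-0.1,-0.3,16.6],[0.01,0.01,-0.00]],[62,[-0,-0.2,16.6],[0.01,0.01,-0.00]],[62,[-0.1,-0.3,16.6],[0.01,0.01,-0.00]],[62,[-0.1,-0.2,16.5],[0.01,0.01,-0.00]],[62,[-0,-0.3,16.6],[0.01,0.01,-0.00]],[62,[-0.1,-0.2,16.6],[0.01,0.01,-0.00]]]
```

Request:
servo_tool:
  rows:
    - [62,[0,-0.2,16.6],[0,0,0]]
    - [62,[0,-0.2,16.6],[0,0,0]]
    - [62,[0,-0.2,16.6],[0,0,0]]
    - [62,[0,-0.2,16.6],[0,0,0]]
    - [62,[0,-0.2,16.6],[0,0,0]]
    - [62,[0,-0.2,16.5],[0,0,0]]
    - [62,[0,0,0],[0,0,0]]

```text
clock: 41.28
eef_pos: [551.3, 251.1, 102.3]
tcp_rot: [3.141, -0.519, -0.031]
contact_force: [-0.8, 0.5, 0.0]
opening: 0.726
```

Request:
servo_tool:
  rows:
    - [40,[0,0,0],[0,0,0]]
    - [40,[0,0,0],[0,0,0]]
    - [40,[0,0,0],[0,0,0]]
    - [40,[0,0,0],[0,0,0]]
  force: 20

```text
clock: 41.78
eef_pos: [551.1, 252.0, 104.1]
tcp_rot: [-3.141, -0.521, -0.031]
contact_force: [-0.3, 0.1, -1.4]
opening: 0.509
```

Request:
servo_tool:
  rows:
    - [40,[0,0,-1],[0,0,0]]
    - [40,[0,0,0],[0,0,0]]
    - [40,[0,0,0],[0,0,0]]
  force: 70

```text
clock: 42.15
eef_pos: [550.6, 252.0, 104.7]
tcp_rot: [-3.141, -0.52, -0.031]
contact_force: [0.6, 0.9, -2.8]
opening: 0.49
```

```bash
python3 -c "from h import *;st()"
```

```text
42.15 [550.6 252.  104.7] [-3.141 -0.52  -0.031] F tool [-0.9 -0.9  2.7] 41.8
```

Request:
servo_tool:
  rows:
    - [55,[0,0,0],[0,0,0]]
    - [55,[0,0,0],[0,0,0]]
    - [55,[-2,0,2.5],[0,0,0]]
    - [55,[0,0,0],[0,-0.2,0]]
    - [40,[0,0,0],[0,0,0]]
    - [40,[0,0,0],[0,0,0]]
    - [40,[0,0,0],[0,0,0]]
  force: 20

```text
clock: 43.02
eef_pos: [550.6, 251.9, 102.4]
tcp_rot: [-3.141, -0.515, -0.03]
contact_force: [0.5, 0.5, 1.4]
opening: 0.51
```

Request:
servo_tool:
  rows:
    - [40,[0,0,-1],[0,0,0]]
    - [40,[0,0,0],[0,0,0]]
    - [40,[0,0,0],[0,0,0]]
  force: 70

```text
clock: 43.4
eef_pos: [550.2, 251.9, 103.2]
tcp_rot: [-3.141, -0.515, -0.03]
contact_force: [-0.1, -0.3, -0.1]
opening: 0.488
```

```bash
python3 -c "from h import *;st()"
```

```text
43.4 [550.2 251.9 103.2] [-3.141 -0.515 -0.03 ] F tool [-0.1  0.3  0.1] 41.7
```

Request:
servo_tool:
  rows:
    - [40,[5,0,0],[0,0,0]]
    - [40,[5,0,0],[0,0,0]]
    - [40,[5,0,0],[0,0,0]]
    - [40,[5,0,0],[0,0,0]]
    - [40,[2,0,0],[0,0,0]]
    - [40,[0,0,0],[0,0,0]]
    - [40,[0,0,0],[0,0,0]]
    - [40,[0,0,0],[0,0,0]]

```text
clock: 44.4
eef_pos: [569.0, 251.3, 114.0]
tcp_rot: [-3.142, -0.515, -0.03]
contact_force: [0.2, 0.2, -1.4]
opening: 0.494
```

```bash
python3 -c "from h import *;st()"
```

```text
44.4 [569.  251.3 114. ] [-3.142 -0.515 -0.03 ] F tool [-0.6 -0.2  1.3] 42.2
```

Slid 21.7 mm with no load. Lift.

Request:
servo_tool:
  rows:
    - [40,[0,0,-5],[0,0,0]]
    - [40,[0,0,-8],[0,0,0]]
    - [40,[0,0,-10],[0,0,0]]
    - [40,[0,0,-15],[0,0,0]]
    - [40,[0,0,-20],[0,0,0]]
    - [40,[0,0,-20],[0,0,0]]
    - [40,[0,0,-20],[0,0,0]]
    - [40,[0,0,0],[0,0,0]]

```text
clock: 45.4
eef_pos: [521.0, 253.4, 201.4]
tcp_rot: [-3.139, -0.517, -0.031]
contact_force: [-0.4, 0.5, -0.8]
opening: 0.491
```

Request:
servo_tool:
  rows:
    - [40,[0,0,0],[0,0,0]]
    - [40,[0,0,0],[0,0,0]]

```text
clock: 45.65
eef_pos: [520.8, 252.5, 198.7]
tcp_rot: [3.141, -0.514, -0.03]
contact_force: [0.1, 0.2, -1.7]
opening: 0.491
```

Run:
```python
from h import *
st(); cv2.imwrite("pics/t9.png",grab_frame("top"));find("top",["plate1"],7)
plan([588.5,-213.5,110],downR(.123),40,16)
```

```text
45.65 [520.8 252.5 198.7] [ 3.141 -0.514 -0.03 ] F tool [-0.8 -0.2  1.6] 42.0
top plate1 0.74 [582. 333. 134.] [143. 148.]
top plate1 0.64 [542. 243. 223.] [165. 150.]
top plate1 0.56 [ 587. -214.   42.] [309. 151.]
[[40,[1.7,29,7.4],[0.14,-1.84,-0.54]],[40,[1.7,29,7.2],[0.14,-1.84,-0.54]],[40,[1.6,29,7.1],[0.14,-1.84,-0.54]],[40,[1.6,29.1,6.9],[0.14,-1.84,-0.54]],[40,[1.6,29.1,6.9],[0.14,-1.84,-0.54]],[40,[1.4,29.2,6.7],[0.14,-1.84,-0.54]],[40,[1.5,29.2,6.6],[0.14,-1.84,-0.54]],[40,[1.3,29.2,6.5],[0.14,-1.84,-0.54]],[40,[1.3,29.2,6.4],[0.14,-1.84,-0.54]],[40,[1.3,29.2,6.3],[0.14,-1.84,-0.54]],[40,[1.1,29.3,6.1],[0.14,-1.84,-0.54]],[40,[1.1,29.3,6.1],[0.14,-1.84,-0.54]],[40,[1,29.4,5.9],[0.14,-1.84,-0.54]],[40,[0.9,29.3,5.8],[0.14,-1.84,-0.54]],[40,[0.8,29.4,5.8],[0.14,-1.84,-0.54]],[40,[0.7,29.4,5.6],[0.14,-1.84,-0.54]]]
```

Request:
servo_tool:
  rows:
    - [40,[1.7,29,7.4],[0.14,-1.84,-0.54]]
    - [40,[1.7,29,7.2],[0.14,-1.84,-0.54]]
    - [40,[1.6,29,7],[0.14,-1.84,-0.54]]
    - [40,[1.6,29,7],[0.14,-1.84,-0.54]]
    - [40,[1.6,29,7],[0.14,-1.84,-0.54]]
    - [40,[1.4,29.2,6.7],[0.14,-1.84,-0.54]]
    - [40,[1.5,29.2,6.6],[0.14,-1.84,-0.54]]
    - [40,[1.3,29.2,6.5],[0.14,-1.84,-0.54]]

```text
clock: 46.75
eef_pos: [554.9, 18.7, 154.3]
tcp_rot: [3.131, -0.256, 0.049]
contact_force: [-0.4, -0.1, -1.5]
opening: 0.493
```

Request:
servo_tool:
  rows:
    - [40,[1.3,29.2,6.4],[0.14,-1.84,-0.54]]
    - [40,[1.3,29.2,6.3],[0.14,-1.84,-0.54]]
    - [40,[1,29.3,6],[0.14,-1.84,-0.54]]
    - [40,[1,29.3,6],[0.14,-1.84,-0.54]]
    - [40,[1,29.4,6],[0.14,-1.84,-0.54]]
    - [40,[1,29.3,6],[0.14,-1.84,-0.54]]
    - [40,[0.8,29.4,5.8],[0.14,-1.84,-0.54]]
    - [40,[0.7,29.4,5.6],[0.14,-1.84,-0.54]]

```text
clock: 47.75
eef_pos: [588.8, -214.2, 109.6]
tcp_rot: [3.141, 0.002, 0.124]
contact_force: [0.4, -0.1, -1.2]
opening: 0.491
```

Request:
servo_tool:
  rows:
    - [40,[0,0,0],[0,0,0]]
    - [40,[0,0,0],[0,0,0]]
    - [40,[0,0,0],[0,0,0]]

```text
clock: 48.12
eef_pos: [588.5, -212.2, 110.4]
tcp_rot: [3.141, 0.0, 0.124]
contact_force: [-0.9, -0.3, 0.2]
opening: 0.49
```

```bash
cat >> h.py <<'E'
def edge(a):
    # held plate: top edge row at centre columns, left/right edges at row ~165, by darkness
    g=a.max(axis=2).astype(int)
    col=g[:,225:240].mean(1); row=g[172:185].mean(0)
    print("dark rows (col 232):",[int(i) for i in np.where(np.diff((col<60).astype(int)))[0]][:6],"dark cols (row 178):",[int(i) for i in np.where(np.diff((row<60).astype(int)))[0]])
E
python3 - <<'E'
from h import *
for f in("w5","w7"): print(f);edge(cv2.imread(f"pics/{f}.png"))
st();a=grab_frame("wrist");cv2.imwrite("pics/w9.png",a);edge(a)
plan([588.3,-213.5,43],downR(.123),40,7)
E
```

```text
w5
dark rows (col 232): [113] dark cols (row 178): [209, 247, 270, 308]
w7
dark rows (col 232): [129] dark cols (row 178): [210, 248, 269, 307]
48.125 [ 588.5 -212.2  110.4] [3.141 0.    0.124] F tool [-0.9  0.1 -0.2] 41.8
dark rows (col 232): [132] dark cols (row 178): [210, 248, 269, 307]
[[40,[-0.1,0.2,9.7],[0.00,-0.00,0.01]],[40,[-0,0.1,9.6],[0.00,-0.00,0.01]],[40,[-0.1,0.2,9.7],[0.00,-0.00,0.01]],[40,[-0.1,0.2,9.6],[0.00,-0.00,0.01]],[40,[-0.1,0.2,9.7],[0.00,-0.00,0.01]],[40,[-0,0.1,9.6],[0.00,-0.00,0.01]],[40,[-0.1,0.2,9.7],[0.00,-0.00,0.01]]]
```

View pics/w9.png

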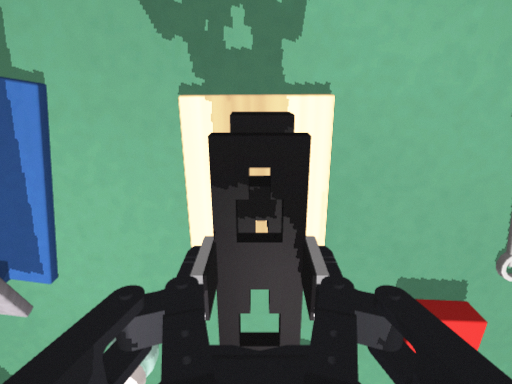

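View w9: the pile is in place, and the held edge is at row 132, about 1.6 mm lower than the last plate's. I correct x +2.3 and y +1.7 while lowering.

Request:
servo_tool:
  rows:
    - [40,[0.4,0.3,12],[0,0,0]]
    - [40,[0.4,0.3,12],[0,0,0]]
    - [40,[0.4,0.3,12],[0,0,0]]
    - [40,[0.4,0.3,12],[0,0,0]]
    - [40,[0.4,0.3,12],[0,0,0]]
    - [40,[0.3,0.2,6],[0,0,0]]
    - [40,[0,0,0],[0,0,0]]
    - [40,[0,0,0],[0,0,0]]

```text
clock: 49.18
eef_pos: [591.6, -214.6, 44.9]
tcp_rot: [3.141, -0.001, 0.124]
contact_force: [-1.1, -0.3, -1.3]
opening: 0.493
```

Request:
servo_tool:
  rows:
    - [40,[0,0,2],[0,0,0]]
    - [40,[0,0,0],[0,0,0]]
    - [40,[0,0,0],[0,0,0]]

```text
clock: 49.55
eef_pos: [591.4, -214.4, 42.6]
tcp_rot: [3.141, -0.0, 0.124]
contact_force: [-0.3, 0.7, -0.9]
opening: 0.493
```

Request:
servo_tool:
  rows:
    - [40,[0,0,1.5],[0,0,0]]
    - [40,[0,0,0],[0,0,0]]
    - [40,[0,0,0],[0,0,0]]

```text
clock: 49.92
eef_pos: [591.3, -214.4, 40.9]
tcp_rot: [3.141, -0.0, 0.124]
contact_force: [0.0, -0.0, -1.5]
opening: 0.488
```

Request:
servo_tool:
  rows:
    - [40,[-0.2,-0.5,1.5],[0,0,0]]
    - [40,[0,0,0],[0,0,0]]
    - [40,[0,0,0],[0,0,0]]

```text
clock: 50.3
eef_pos: [591.4, -214.3, 40.3]
tcp_rot: [3.141, -0.001, 0.124]
contact_force: [-2.2, -0.1, 5.7]
opening: 0.49
```

Request:
servo_tool:
  rows:
    - [40,[0,0,1],[0,0,0]]
    - [40,[0,0,0],[0,0,0]]
    - [40,[0,0,0],[0,0,0]]

```text
clock: 50.68
eef_pos: [591.5, -214.3, 40.1]
tcp_rot: [3.141, -0.001, 0.124]
contact_force: [-4.1, -0.1, 13.9]
opening: 0.489
```

Contact is made; I release, then go to the fifth plate.

Request:
servo_tool:
  rows:
    - [62,[0,0,0],[0,0,0]]
    - [62,[0,0,0],[0,0,0]]
    - [62,[0,0,0],[0,0,0]]
    - [62,[0,0,-15],[0,0,0]]
    - [62,[0,0,-35],[0,0,0]]
    - [62,[0,0,-45],[0,0,0]]
    - [62,[0,0,0],[0,0,0]]
    - [62,[0,0,0],[0,0,0]]

```text
clock: 51.68
eef_pos: [590.9, -213.9, 133.9]
tcp_rot: [3.141, -0.001, 0.124]
contact_force: [-0.0, 0.2, 0.6]
opening: 0.726
```

```bash
cat >> h.py <<'E'
def pile(a,z):
    g=a.max(axis=2).astype(int)
    m=((g<60)&(np.arange(512)[None]>205)&(np.arange(512)[None]<320)&(np.arange(384)[:,None]>85)&(np.arange(384)[:,None]<300)).astype(np.uint8)
    m=cv2.morphologyEx(m,cv2.MORPH_OPEN,np.ones((5,5),np.uint8))
    c=max(cv2.findContours(m,0,1)[0],key=cv2.contourArea)[:,0]
    q=np.array([onplane("wrist",u,z)[:2] for u in c.astype(float)],np.float32)
    (x,y),s,t=cv2.minAreaRect(q); print("pile top",np.round([x,y],1),np.round(s,1),round(t,1))
E
python3 - <<'E'
from h import *
Q=rackR(-.032); st()
a=grab_frame("wrist");cv2.imwrite("pics/w10.png",a);pile(a,52)
tp=np.array([549.4,251.9,102.4])+R.from_euler('z',-.032).apply([0,84,0])
print(tp);np.save("g0.npy",tp)
s=plan(tp-100*Q[:,2],Q,62,20)
E
```

```text
51.675 [ 590.9 -213.9  133.9] [ 3.141e+00 -1.000e-03  1.240e-01] F tool [ 0.  -0.2 -0.6] 62.0
pile top [ 589.1 -215.4] [130.2  42.7] 7.3
[552.08754127 335.85699567 102.4       ]
[[62,[-1,-27.9,-2.8],[-0.12,1.50,0.44]],[62,[-1.1,-27.9,-2.9],[-0.12,1.50,0.44]],[62,[-1.3,-27.8,-2.9],[-0.12,1.50,0.44]],[62,[-1.3,-27.9,-3.1],[-0.12,1.50,0.44]],[62,[-1.6,-27.8,-3.2],[-0.12,1.50,0.44]],[62,[-1.6,-27.8,-3.2],[-0.12,1.50,0.44]],[62,[-1.8,-27.8,-3.4],[-0.12,1.50,0.44]],[62,[-1.9,-27.8,-3.4],[-0.12,1.50,0.44]],[62,[-2,-27.7,-3.6],[-0.12,1.50,0.44]],[62,[-2.1,-27.7,-3.7],[-0.12,1.50,0.44]],[62,[-2.2,-27.7,-3.8],[-0.12,1.50,0.44]],[62,[-2.4,-27.7,-3.9],[-0.12,1.50,0.44]],[62,[-2.5,-27.7,-4],[-0.12,1.50,0.44]],[62,[-2.5,-27.6,-4.1],[-0.12,1.50,0.44]],[62,[-2.7,-27.6,-4.3],[-0.12,1.50,0.44]],[62,[-2.7,-27.5,-4.4],[-0.12,1.50,0.44]],[62,[-2.9,-27.6,-4.5],[-0.12,1.50,0.44]],[62,[-2.9,-27.5,-4.7],[-0.12,1.50,0.44]],[62,[-3.1,-27.4,-4.8],[-0.12,1.50,0.44]],[62,[-3.1,-27.5,-4.9],[-0.12,1.50,0.44]]]
```

Request:
servo_tool:
  rows:
    - [62,[-1,-28,-2.8],[-0.12,1.5,0.44]]
    - [62,[-1,-28,-2.9],[-0.12,1.5,0.44]]
    - [62,[-1.3,-27.8,-3],[-0.12,1.5,0.44]]
    - [62,[-1.3,-27.9,-3],[-0.12,1.5,0.44]]
    - [62,[-1.6,-27.8,-3.2],[-0.12,1.5,0.44]]
    - [62,[-1.6,-27.8,-3.2],[-0.12,1.5,0.44]]
    - [62,[-1.8,-27.8,-3.4],[-0.12,1.5,0.44]]
    - [62,[-1.9,-27.8,-3.4],[-0.12,1.5,0.44]]

```text
clock: 52.72
eef_pos: [554.6, 7.6, 154.5]
tcp_rot: [3.131, -0.208, 0.063]
contact_force: [-0.4, -0.4, 0.5]
opening: 0.729
```

Request:
servo_tool:
  rows:
    - [62,[-2,-27.7,-3.6],[-0.12,1.5,0.44]]
    - [62,[-2,-27.7,-3.7],[-0.12,1.5,0.44]]
    - [62,[-2.2,-27.7,-3.8],[-0.12,1.5,0.44]]
    - [62,[-2.4,-27.7,-4],[-0.12,1.5,0.44]]
    - [62,[-2.5,-27.7,-4],[-0.12,1.5,0.44]]
    - [62,[-2.5,-27.6,-4],[-0.12,1.5,0.44]]
    - [62,[-2.7,-27.6,-4.3],[-0.12,1.5,0.44]]
    - [62,[-2.7,-27.5,-4.4],[-0.12,1.5,0.44]]

```text
clock: 53.72
eef_pos: [519.8, 227.7, 176.7]
tcp_rot: [3.132, -0.419, 0.001]
contact_force: [0.1, -0.3, 0.4]
opening: 0.726
```

Request:
servo_tool:
  rows:
    - [62,[-2.9,-27.6,-4.5],[-0.12,1.5,0.44]]
    - [62,[-2.9,-27.5,-4.7],[-0.12,1.5,0.44]]
    - [62,[-3,-27.4,-4.8],[-0.12,1.5,0.44]]
    - [62,[-3,-27.5,-5],[-0.12,1.5,0.44]]
    - [62,[0,0,0],[0,0,0]]
    - [62,[0,0,0],[0,0,0]]
    - [62,[0,0,0],[0,0,0]]

```text
clock: 54.6
eef_pos: [503.4, 336.4, 188.6]
tcp_rot: [3.139, -0.524, -0.034]
contact_force: [0.2, -0.6, 0.1]
opening: 0.726
```

Run:
```python
from h import *
import h
Q=rackR(-.032); st()
tp=np.load("g0.npy")
plan(tp,Q,62,8)
# re-measure tops of saved views, camera carried rigidly with the tool
p,Rn=pose();T=np.linalg.inv(np.array(get_calibration("wrist")["world_to_cam"]))
G=np.eye(4);G[:3,:3]=Rn;G[:3,3]=p;E=np.linalg.inv(G)@T;K=get_calibration("wrist")["intrinsics"]
for f,tcp,yw,z in(("w4",[588.1,-213.2,125.7],.123,22),("w6",[588.3,-213.4,120.1],.122,32),("w8",[589.2,-214,124.6],.123,42),("w10",[590.9,-213.9,133.9],.124,52)):
    g=np.eye(4);g[:3,:3]=downR(yw);g[:3,3]=tcp
    h.get_calibration=lambda c,W=np.linalg.inv(g@E):{"world_to_cam":W,"intrinsics":K}
    print(f,end=" ");pile(cv2.imread(f"pics/{f}.png"),z)
```

```text
54.6 [503.4 336.4 188.6] [ 3.139 -0.524 -0.034] F tool [0.3 0.5 0. ] 62.0
[[62,[-0.1,-0.2,12.4],[0.02,-0.00,-0.01]],[62,[-0.1,-0.1,12.4],[0.02,-0.00,-0.01]],[62,[-0.2,-0.2,12.3],[0.02,-0.00,-0.01]],[62,[-0.1,-0.1,12.4],[0.02,-0.00,-0.01]],[62,[-0.1,-0.2,12.4],[0.02,-0.00,-0.01]],[62,[-0.1,-0.1,12.4],[0.02,-0.00,-0.01]],[62,[-0.1,-0.2,12.4],[0.02,-0.00,-0.01]],[62,[-0.2,-0.1,12.3],[0.02,-0.00,-0.01]]]
w4 pile top [ 586. -213.] [126.5  42. ] 7.2
w6 pile top [ 588.3 -214.6] [129.6  42.8] 7.1
w8 pile top [ 588.3 -215.2] [130.7  42.8] 7.1
w10 pile top [ 589.5 -215.6] [130.7  42.9] 7.3
```

Request:
servo_tool:
  rows:
    - [62,[-0.1,-0.2,12.4],[0,0,0]]
    - [62,[-0.1,-0.2,12.4],[0,0,0]]
    - [62,[-0.1,-0.2,12.4],[0,0,0]]
    - [62,[-0.1,-0.2,12.4],[0,0,0]]
    - [62,[-0.1,-0.1,12.4],[0,0,0]]
    - [62,[-0.1,-0.1,12.4],[0,0,0]]
    - [62,[-0.1,0,12.4],[0,0,0]]
    - [62,[-0.1,0,12.3],[0,0,0]]

```text
clock: 55.6
eef_pos: [555.6, 336.3, 106.5]
tcp_rot: [3.14, -0.514, -0.029]
contact_force: [-0.2, -0.3, -0.5]
opening: 0.724
```

Request:
servo_tool:
  rows:
    - [62,[0,0,0],[0,0,0]]
    - [62,[0,0,0],[0,0,0]]

```text
clock: 55.85
eef_pos: [555.1, 336.2, 107.2]
tcp_rot: [3.14, -0.514, -0.029]
contact_force: [-0.5, -0.4, 0.3]
opening: 0.726
```

Request:
servo_tool:
  rows:
    - [40,[0,0,0],[0,0,0]]
    - [40,[0,0,0],[0,0,0]]
    - [40,[0,0,0],[0,0,0]]
    - [40,[0,0,0],[0,0,0]]
  force: 20

```text
clock: 56.35
eef_pos: [554.9, 336.1, 107.5]
tcp_rot: [3.14, -0.514, -0.029]
contact_force: [-4.4, -2.8, 5.9]
opening: 0.51
```

```bash
python3 -c "from h import *;st()"
```

```text
56.35 [554.9 336.1 107.5] [ 3.14  -0.514 -0.029] F tool [-0.9  2.9 -7.3] 43.5
```

Request:
servo_tool:
  rows:
    - [58,[0,0,0],[0,0,0]]
    - [58,[0,0,0],[0,0,0]]
    - [58,[-2.5,0,1.5],[0,0,0]]
    - [58,[-2.5,0,1.5],[0,0,0]]
    - [58,[0,0,0],[0,0,0]]
    - [58,[0,0,0],[0,0,0]]

```text
clock: 57.1
eef_pos: [553.3, 336.2, 103.6]
tcp_rot: [3.139, -0.51, -0.027]
contact_force: [0.3, -0.2, 0.2]
opening: 0.677
```

```bash
python3 -c "
from h import *
st();print(sense()['qpos'].round(3))
plan(np.load('g0.npy'),rackR(-.032),58,1)"
```

```text
57.1 [553.3 336.2 103.6] [ 3.139 -0.51  -0.027] F tool [ 0.4  0.2 -0.1] 57.8
[ 0.721  0.422  1.997 -0.822  0.473  3.016]
[[58,[-1.7,0.3,0.5],[-0.01,0.80,0.23]]]
```

The last joint is at its range limit (3.016), which caused the small pitch error of about 0.7°. That is harmless, and sliding relieves it. I grip here.

Request:
servo_tool:
  rows:
    - [40,[-1.5,0,0],[0,0,0]]
    - [40,[0,0,0],[0,0,0]]
    - [40,[0,0,0],[0,0,0]]
    - [40,[0,0,0],[0,0,0]]
  force: 20

```text
clock: 57.6
eef_pos: [552.3, 336.1, 103.5]
tcp_rot: [3.139, -0.509, -0.027]
contact_force: [-1.9, -1.1, 3.5]
opening: 0.508
```

Request:
servo_tool:
  rows:
    - [40,[0,0,-1],[0,0,0]]
    - [40,[0,0,0],[0,0,0]]
    - [40,[0,0,0],[0,0,0]]
  force: 70

```text
clock: 57.98
eef_pos: [551.8, 336.2, 104.2]
tcp_rot: [3.139, -0.509, -0.027]
contact_force: [1.0, -0.2, 0.5]
opening: 0.49
```

```bash
python3 -c "from h import *;st()"
```

```text
57.975 [551.8 336.2 104.2] [ 3.139 -0.509 -0.027] F tool [1.2 0.2 0.1] 41.8
```

Request:
servo_tool:
  rows:
    - [40,[5,0,-0.1],[0,0,0]]
    - [40,[5,0,-0.1],[0,0,0]]
    - [40,[5,0,-0.1],[0,0,0]]
    - [40,[5,0,0],[0,0,0]]
    - [40,[2,0,0],[0,0,0]]
    - [40,[0,0,0],[0,0,0]]
    - [40,[0,0,0],[0,0,0]]
    - [40,[0,0,0],[0,0,0]]

```text
clock: 58.98
eef_pos: [570.7, 335.6, 115.1]
tcp_rot: [3.139, -0.509, -0.027]
contact_force: [0.0, -0.1, -0.6]
opening: 0.488
```

```bash
python3 -c "from h import *;st()"
```

```text
58.975 [570.7 335.6 115.1] [ 3.139 -0.509 -0.027] F tool [-0.3  0.1  0.5] 41.7
```

Request:
servo_tool:
  rows:
    - [40,[0,0,-5],[0,0,0]]
    - [40,[0,0,-8],[0,0,0]]
    - [40,[0,0,-10],[0,0,0]]
    - [40,[0,0,-15],[0,0,0]]
    - [40,[0,0,-20],[0,0,0]]
    - [40,[0,0,-20],[0,0,0]]
    - [40,[0,0,-20],[0,0,0]]
    - [40,[0,0,0],[0,0,0]]

```text
clock: 59.98
eef_pos: [523.1, 338.0, 203.0]
tcp_rot: [-3.141, -0.511, -0.028]
contact_force: [-0.6, 0.0, -1.7]
opening: 0.488
```

Request:
servo_tool:
  rows:
    - [40,[0,0,0],[0,0,0]]
    - [40,[0,0,0],[0,0,0]]

```text
clock: 60.22
eef_pos: [523.1, 336.8, 200.0]
tcp_rot: [3.138, -0.508, -0.027]
contact_force: [0.2, 0.6, -1.8]
opening: 0.491
```

Run:
```python
from h import *
st(); cv2.imwrite("pics/t11.png",grab_frame("top"));find("top",["plate1"],7)
plan([588.5,-213,120],R.from_euler('xyz',[np.pi,.013,.123]).as_matrix(),40,20)
```

```text
60.225 [523.1 336.8 200. ] [ 3.138 -0.508 -0.027] F tool [-0.7 -0.6  1.7] 41.9
top plate1 0.7 [ 584. -218.   52.] [310. 151.]
top plate1 0.54 [542. 330. 219.] [136. 151.]
[[40,[1.6,27.4,5.5],[0.12,-1.49,-0.42]],[40,[1.5,27.4,5.5],[0.12,-1.49,-0.42]],[40,[1.4,27.4,5.3],[0.12,-1.49,-0.42]],[40,[1.4,27.4,5.3],[0.12,-1.49,-0.42]],[40,[1.3,27.5,5.1],[0.12,-1.49,-0.42]],[40,[1.2,27.5,5.1],[0.12,-1.49,-0.42]],[40,[1.1,27.5,5],[0.12,-1.49,-0.42]],[40,[1.1,27.5,4.9],[0.12,-1.49,-0.42]],[40,[1,27.5,4.8],[0.12,-1.49,-0.42]],[40,[1,27.6,4.7],[0.12,-1.49,-0.42]],[40,[0.8,27.6,4.7],[0.12,-1.49,-0.42]],[40,[0.8,27.5,4.6],[0.12,-1.49,-0.42]],[40,[0.6,27.6,4.5],[0.12,-1.49,-0.42]],[40,[0.6,27.7,4.4],[0.12,-1.49,-0.42]],[40,[0.5,27.6,4.4],[0.12,-1.49,-0.42]],[40,[0.4,27.6,4.3],[0.12,-1.49,-0.42]],[40,[0.4,27.7,4.2],[0.12,-1.49,-0.42]],[40,[0.2,27.6,4.2],[0.12,-1.49,-0.42]],[40,[0.1,27.7,4.1],[0.12,-1.49,-0.42]],[40,[0,27.7,4.1],[0.12,-1.49,-0.42]]]
```

Request:
servo_tool:
  rows:
    - [40,[1.6,27.4,5.5],[0.12,-1.49,-0.42]]
    - [40,[1.5,27.4,5.5],[0.12,-1.49,-0.42]]
    - [40,[1.4,27.4,5.3],[0.12,-1.49,-0.42]]
    - [40,[1.4,27.4,5.3],[0.12,-1.49,-0.42]]
    - [40,[1.3,27.5,5],[0.12,-1.49,-0.42]]
    - [40,[1.2,27.5,5],[0.12,-1.49,-0.42]]
    - [40,[1,27.5,5],[0.12,-1.49,-0.42]]
    - [40,[1,27.5,5],[0.12,-1.49,-0.42]]

```text
clock: 61.32
eef_pos: [549.1, 116.1, 168.0]
tcp_rot: [3.131, -0.299, 0.035]
contact_force: [-0.1, -0.6, -2.0]
opening: 0.491
```

Request:
servo_tool:
  rows:
    - [40,[1,27.5,4.8],[0.12,-1.49,-0.42]]
    - [40,[1,27.6,4.7],[0.12,-1.49,-0.42]]
    - [40,[0.8,27.6,4.7],[0.12,-1.49,-0.42]]
    - [40,[0.8,27.5,4.6],[0.12,-1.49,-0.42]]
    - [40,[0.6,27.6,4.5],[0.12,-1.49,-0.42]]
    - [40,[0.6,27.7,4.4],[0.12,-1.49,-0.42]]
    - [40,[0.5,27.6,4.4],[0.12,-1.49,-0.42]]
    - [40,[0.4,27.6,4.3],[0.12,-1.49,-0.42]]

```text
clock: 62.32
eef_pos: [575.3, -103.8, 135.5]
tcp_rot: [3.137, -0.09, 0.093]
contact_force: [-0.4, 0.6, -0.9]
opening: 0.486
```

Request:
servo_tool:
  rows:
    - [40,[0.4,27.7,4.2],[0.12,-1.49,-0.42]]
    - [40,[0.2,27.6,4.2],[0.12,-1.49,-0.42]]
    - [40,[0,27.7,4],[0.12,-1.49,-0.42]]
    - [40,[0,27.7,4],[0.12,-1.49,-0.42]]
    - [40,[0,0,0],[0,0,0]]
    - [40,[0,0,0],[0,0,0]]
    - [40,[0,0,0],[0,0,0]]

```text
clock: 63.2
eef_pos: [588.0, -211.9, 120.0]
tcp_rot: [-3.139, 0.013, 0.123]
contact_force: [-1.2, -0.4, -1.7]
opening: 0.487
```

Run:
```python
from h import *
st();a=grab_frame("wrist");cv2.imwrite("pics/w11.png",a);edge(a)
plan([590,-213.8,62],R.from_euler('xyz',[np.pi,.013,.123]).as_matrix(),40,6)
```

```text
63.2 [ 588.  -211.9  120. ] [-3.139  0.013  0.123] F tool [-1.2  0.2  1.7] 41.6
dark rows (col 232): [131] dark cols (row 178): [211, 307]
[[40,[0.4,0.4,9.7],[-0.03,-0.01,0.00]],[40,[0.4,0.4,9.7],[-0.03,-0.01,0.00]],[40,[0.4,0.3,9.7],[-0.03,-0.01,0.00]],[40,[0.4,0.4,9.6],[-0.03,-0.01,0.00]],[40,[0.4,0.4,9.7],[-0.03,-0.01,0.00]],[40,[0.4,0.3,9.7],[-0.03,-0.01,0.00]]]
```

View pics/w11.png

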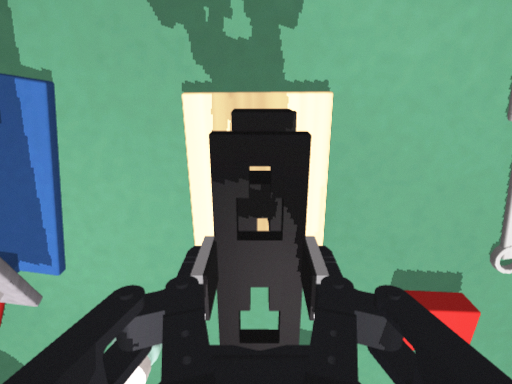

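View w11: the held plate (211–307) is over the pile (233–296) and the board is unmoved. I lower with x +2 and y +2.2.

Request:
servo_tool:
  rows:
    - [40,[0.4,0.4,12],[0,0,0]]
    - [40,[0.4,0.4,12],[0,0,0]]
    - [40,[0.4,0.4,12],[0,0,0]]
    - [40,[0.4,0.4,12],[0,0,0]]
    - [40,[0.4,0.3,12],[0,0,0]]
    - [40,[0,0.2,5],[0,0,0]]
    - [40,[0,0,0],[0,0,0]]
    - [40,[0,0,0],[0,0,0]]

```text
clock: 64.25
eef_pos: [590.0, -214.5, 55.5]
tcp_rot: [-3.139, 0.012, 0.123]
contact_force: [0.5, 0.4, -0.7]
opening: 0.494
```

Request:
servo_tool:
  rows:
    - [40,[0,0,2],[0,0,0]]
    - [40,[0,0,0],[0,0,0]]
    - [40,[0,0,0],[0,0,0]]

```text
clock: 64.62
eef_pos: [589.7, -214.4, 53.2]
tcp_rot: [-3.139, 0.012, 0.123]
contact_force: [-0.3, 0.2, -1.9]
opening: 0.492
```

Request:
servo_tool:
  rows:
    - [40,[0,0,1.5],[0,0,0]]
    - [40,[0,0,0],[0,0,0]]
    - [40,[0,0,0],[0,0,0]]

```text
clock: 65.0
eef_pos: [589.6, -214.4, 51.6]
tcp_rot: [-3.139, 0.012, 0.123]
contact_force: [0.1, -0.2, -1.3]
opening: 0.491
```

Request:
servo_tool:
  rows:
    - [40,[0.6,-0.4,1.3],[0,0,0]]
    - [40,[0,0,0],[0,0,0]]
    - [40,[0,0,0],[0,0,0]]

```text
clock: 65.38
eef_pos: [589.8, -214.3, 51.3]
tcp_rot: [-3.139, 0.013, 0.123]
contact_force: [-6.3, -1.3, 11.1]
opening: 0.491
```

Request:
servo_tool:
  rows:
    - [40,[0,0,1],[0,0,0]]
    - [40,[0,0,0],[0,0,0]]
    - [40,[0,0,0],[0,0,0]]

```text
clock: 65.75
eef_pos: [589.8, -214.4, 51.3]
tcp_rot: [-3.14, 0.013, 0.123]
contact_force: [-9.1, -0.2, 20.4]
opening: 0.493
```

Request:
servo_tool:
  rows:
    - [62,[0,0,-1.5],[0,0,0]]
    - [62,[0,0,0],[0,0,0]]
    - [62,[0,0,0],[0,0,0]]
    - [62,[0,0,-15],[0,0,0]]
    - [62,[0,0,-35],[0,0,0]]
    - [62,[0,0,-35],[0,0,0]]
    - [62,[0,0,0],[0,0,0]]
    - [62,[0,0,0],[0,0,0]]

```text
clock: 66.75
eef_pos: [591.1, -213.9, 135.9]
tcp_rot: [-3.139, 0.012, 0.123]
contact_force: [-0.8, -0.3, -0.9]
opening: 0.726
```

Run:
```python
from h import *
st()
a=grab_frame("wrist");cv2.imwrite("pics/w12.png",a);pile(a,62)
plan([358,-292,170],downR(.123),80,10)
```

```text
66.75 [ 591.1 -213.9  135.9] [-3.139  0.012  0.123] F tool [-0.8  0.2  1. ] 62.0
pile top [ 589.3 -215.2] [132.4  42.8] 6.9
[[80,[-24.1,4.9,-3.2],[-0.02,0.08,-0.00]],[80,[-24.1,4.9,-3.2],[-0.02,0.08,-0.00]],[80,[-24.1,4.9,-3.2],[-0.02,0.08,-0.00]],[80,[-24.1,4.9,-3.3],[-0.02,0.08,-0.00]],[80,[-24,4.9,-3.3],[-0.02,0.08,-0.00]],[80,[-24.1,4.9,-3.3],[-0.02,0.08,-0.00]],[80,[-24.1,4.9,-3.3],[-0.02,0.08,-0.00]],[80,[-24.1,5,-3.4],[-0.02,0.08,-0.00]],[80,[-24,4.9,-3.4],[-0.02,0.08,-0.00]],[80,[-24.1,4.9,-3.5],[-0.02,0.08,-0.00]]]
```

The top of the pile is at (589.3, −215.2), yaw 6.9°, consistent with the others. Next is the roll.

Request:
servo_tool:
  rows:
    - [84,[-30,6,-4],[0,0.1,0]]
    - [84,[-30,6,-4],[0,0.1,0]]
    - [84,[-30,6,-4],[0,0.1,0]]
    - [84,[-30,6,-4],[0,0.1,0]]
    - [84,[-30,6,-4],[0,0.1,0]]
    - [84,[-30,6,-4],[0,0.1,0]]
    - [84,[-30,6,-4],[0,0.1,0]]
    - [84,[-31,7,-5],[0,0,0]]

```text
clock: 67.8
eef_pos: [356.7, -291.9, 169.2]
tcp_rot: [-3.137, 0.002, 0.123]
contact_force: [0.3, 0.4, 1.3]
opening: 0.987
```

Request:
servo_tool:
  rows:
    - [84,[0,0,0],[0,0,0]]
    - [84,[0,0,0],[0,0,0]]
    - [84,[0,0,0],[0,0,0]]

```text
clock: 68.18
eef_pos: [358.9, -291.9, 169.7]
tcp_rot: [-3.139, 0.0, 0.123]
contact_force: [-1.2, 0.7, 0.0]
opening: 0.981
```

Run:
```python
from h import *
st();print(sense()["qpos"].round(2))
a=grab_frame("wrist");cv2.imwrite("pics/w13.png",a)
find("wrist",["roll","post"],2)
h=cv2.cvtColor(a,cv2.COLOR_BGR2HSV);m=cv2.inRange(h,(18,120,70),(35,255,255))
c=max(cv2.findContours(m,0,1)[0],key=cv2.contourArea);print("yellow bbox",cv2.boundingRect(c),cv2.minEnclosingCircle(c))
for z in(42,):
    q=np.array([onplane("wrist",u,z)[:2] for u in c[:,0].astype(float)],np.float32);print(cv2.minEnclosingCircle(q))
grab_frame("top");find("top",["roll"],2);grab_frame("side");find("side",["roll"],1)
```

```text
68.175 [ 358.9 -291.9  169.7] [-3.139  0.     0.123] F tool [-1.1 -0.8 -0. ] 83.8
[-0.69  0.18  2.03  0.    0.94  0.76]
wrist roll 0.85 [ 371. -297.   43.] [266. 168.]
wrist post 0.94 [ 372. -291.   16.] [259. 159.]
yellow bbox (229, 137, 62, 65) ((259.47650146484375, 168.60569763183594), 32.488914489746094)
((367.9656066894531, -292.34539794921875), 30.716222763061523)
side roll 0.6 [ 361. -306.   37.] [239. 279.]
```

View pics/w13.png

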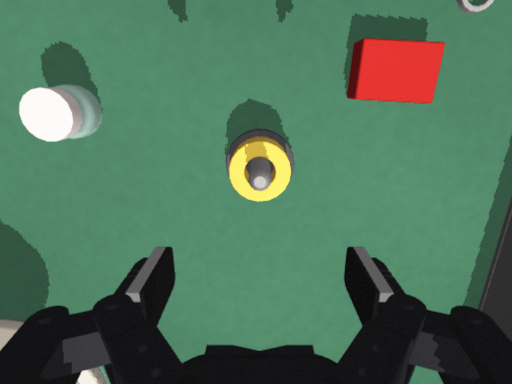

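View w13: the yellow roll is at px (260,169) with the spindle tip at (260,182). The jar and pinbox are clear of the fingers.

Run:
```python
from h import *
A=onplane("wrist",(260,169),42);B=onplane("wrist",(260,180),72);print(A,B)
t=(A+B)[:2]/2
plan([*t,90],downR(.123),84,4);plan([*t,21],downR(.123),84,6,([*t,90]*np.ones(3),downR(.123)))
```

```text
[ 368.43692149 -292.52646412   42.        ] [ 366.93598699 -292.68487342   72.        ]
[[84,[2.3,0.5,20],[-0.04,0.00,-0.00]],[84,[2.3,0.4,20],[-0.04,0.00,-0.00]],[84,[2.2,0.5,20],[-0.04,0.00,-0.00]],[84,[2.3,0.4,20.1],[-0.04,0.00,-0.00]]]
[[84,[0,-0,11.5],[0.00,0.00,0.00]],[84,[0,-0,11.5],[0.00,0.00,0.00]],[84,[0,-0,11.5],[0.00,0.00,0.00]],[84,[0,-0,11.5],[0.00,0.00,0.00]],[84,[0,-0,11.5],[0.00,0.00,0.00]],[84,[0,-0,11.5],[0.00,0.00,0.00]]]
```

Request:
servo_tool:
  rows:
    - [84,[2.3,0.5,20],[0,0,0]]
    - [84,[2.3,0.5,20],[0,0,0]]
    - [84,[2.3,0.4,20],[0,0,0]]
    - [84,[2.2,0.4,20],[0,0,0]]
    - [84,[0,0,0],[0,0,0]]
    - [84,[0,0,0],[0,0,0]]

```text
clock: 69.28
eef_pos: [367.7, -292.8, 90.6]
tcp_rot: [-3.139, -0.0, 0.123]
contact_force: [-0.1, -1.0, -0.5]
opening: 0.98
```

Request:
servo_tool:
  rows:
    - [84,[0,0,12],[0,0,0]]
    - [84,[0,0,12],[0,0,0]]
    - [84,[0,0,12],[0,0,0]]
    - [84,[0,0,12],[0,0,0]]
    - [84,[0,0,12],[0,0,0]]
    - [84,[0,0,9],[0,0,0]]
    - [84,[0,0,0],[0,0,0]]
    - [84,[0,0,0],[0,0,0]]

```text
clock: 70.28
eef_pos: [367.6, -292.6, 21.2]
tcp_rot: [-3.139, -0.0, 0.123]
contact_force: [0.3, -0.4, 0.0]
opening: 0.976
```

Request:
servo_tool:
  rows:
    - [50,[0,0,0],[0,0,0]]
    - [50,[0,0,0],[0,0,0]]
    - [50,[0,0,0],[0,0,0]]
    - [50,[0,0,0],[0,0,0]]
    - [50,[0,0,0],[0,0,0]]
  force: 25

```text
clock: 70.9
eef_pos: [367.6, -292.6, 21.8]
tcp_rot: [-3.139, -0.0, 0.122]
contact_force: [-1.2, 0.8, 7.9]
opening: 0.675
```

```bash
python3 -c "from h import *;st()"
```

```text
70.9 [ 367.6 -292.6   21.8] [-3.139 -0.     0.122] F tool [-1.1 -1.  -7.9] 57.6
```

Gripped at 57.6 mm. I lift straight up and clear of the spindle.

Request:
servo_tool:
  rows:
    - [50,[0,0,0],[0,0,0]]
    - [50,[0,0,0],[0,0,0]]
    - [50,[0,0,-5],[0,0,0]]
    - [50,[0,0,-10],[0,0,0]]
    - [50,[0,0,-15],[0,0,0]]
    - [50,[0,0,-15],[0,0,0]]
    - [50,[0,0,-15],[0,0,0]]
    - [50,[0,0,-15],[0,0,0]]
  force: 45

```text
clock: 71.9
eef_pos: [367.6, -292.7, 97.4]
tcp_rot: [-3.139, -0.0, 0.123]
contact_force: [0.8, -0.8, -0.8]
opening: 0.665
```

Request:
servo_tool:
  rows:
    - [50,[0,0,-20],[0,0,0]]
    - [50,[0,0,-20],[0,0,0]]
    - [50,[0,0,-20],[0,0,0]]
    - [50,[0,0,0],[0,0,0]]
    - [50,[0,0,0],[0,0,0]]

```text
clock: 72.53
eef_pos: [367.2, -292.6, 155.8]
tcp_rot: [-3.139, 0.0, 0.123]
contact_force: [-0.3, -0.4, -0.1]
opening: 0.661
```

Run:
```python
from h import *
st()
cv2.imwrite("pics/t14.png",grab_frame("top"));find("top",["plate1","roll"],3)
plan([588.9,-215,135],downR(.122),50,10)
```

```text
72.525 [ 367.2 -292.6  155.8] [-3.139  0.     0.123] F tool [-0.4  0.4  0.1] 56.4
top plate1 0.92 [ 585. -214.   64.] [310. 149.]
top plate1 0.7 [200. 383.  11.] [135. 268.]
[[50,[23,-5,2],[-0.02,0.01,0.00]],[50,[22.9,-4.9,2.1],[-0.02,0.01,0.00]],[50,[23,-5,2],[-0.02,0.01,0.00]],[50,[23,-5,2],[-0.02,0.01,0.00]],[50,[22.9,-4.9,2],[-0.02,0.01,0.00]],[50,[23,-5,2.1],[-0.02,0.01,0.00]],[50,[23,-5,2],[-0.02,0.01,0.00]],[50,[22.9,-5,2],[-0.02,0.01,0.00]],[50,[23,-5,2.1],[-0.02,0.01,0.00]],[50,[23,-4.9,2],[-0.02,0.01,0.00]]]
```

Request:
servo_tool:
  rows:
    - [50,[29,-6.2,2.5],[0,0,0]]
    - [50,[29,-6.2,2.5],[0,0,0]]
    - [50,[29,-6.2,2.5],[0,0,0]]
    - [50,[29,-6.2,2.5],[0,0,0]]
    - [50,[29,-6.2,2.5],[0,0,0]]
    - [50,[29,-6.2,2.5],[0,0,0]]
    - [50,[29,-6.2,2.5],[0,0,0]]
    - [50,[26.7,-6.3,2.7],[0,0,0]]

```text
clock: 73.68
eef_pos: [589.9, -214.8, 134.9]
tcp_rot: [-3.138, 0.001, 0.123]
contact_force: [-0.1, -0.2, -0.4]
opening: 0.659
```

Request:
servo_tool:
  rows:
    - [50,[0,0,0],[0,0,0]]
    - [50,[0,0,0],[0,0,0]]
    - [50,[0,0,0],[0,0,0]]

```text
clock: 74.05
eef_pos: [588.5, -215.6, 135.8]
tcp_rot: [-3.139, 0.001, 0.122]
contact_force: [0.0, -0.2, 0.4]
opening: 0.664
```

Run:
```python
from h import *
st();a=grab_frame("wrist");cv2.imwrite("pics/w15.png",a)
plan([588.9,-215,77],downR(.122),50,5)
```

```text
74.05 [ 588.5 -215.6  135.8] [-3.139e+00  1.000e-03  1.220e-01] F tool [ 0.   0.2 -0.4] 56.7
[[50,[0.1,-0.1,11.8],[-0.03,0.01,-0.00]],[50,[0.1,-0.1,11.8],[-0.03,0.01,-0.00]],[50,[0.1,-0.1,11.8],[-0.03,0.01,-0.00]],[50,[0.1,-0.1,11.8],[-0.03,0.01,-0.00]],[50,[0,-0.1,11.8],[-0.03,0.01,-0.00]]]
```

View pics/w15.png

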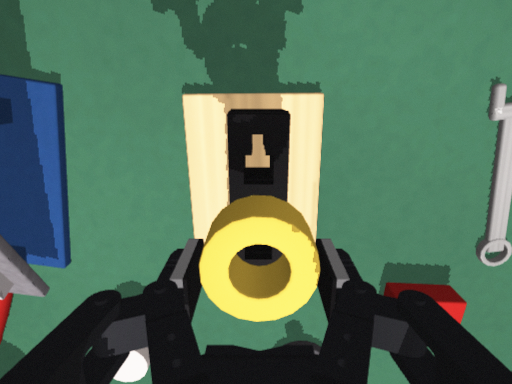

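View w15: the roll is held level (top at px 260,262), and the pile and board are in place below. I lower it.

Request:
servo_tool:
  rows:
    - [50,[0.1,-0.1,12],[0,0,0]]
    - [50,[0.1,-0.1,12],[0,0,0]]
    - [50,[0.1,-0.1,12],[0,0,0]]
    - [50,[0.1,-0.1,12],[0,0,0]]
    - [50,[0,0,9],[0,0,0]]
    - [50,[0,0,0],[0,0,0]]
    - [50,[0,0,0],[0,0,0]]

```text
clock: 74.97
eef_pos: [590.0, -214.8, 79.3]
tcp_rot: [-3.139, -0.0, 0.123]
contact_force: [1.0, -0.1, 0.1]
opening: 0.662
```

Request:
servo_tool:
  rows:
    - [50,[0,0,2.5],[0,0,0]]
    - [50,[0,0,0],[0,0,0]]
    - [50,[0,0,0],[0,0,0]]

```text
clock: 75.35
eef_pos: [589.8, -214.7, 76.6]
tcp_rot: [-3.139, -0.0, 0.123]
contact_force: [-0.4, -0.3, -1.1]
opening: 0.664
```

Request:
servo_tool:
  rows:
    - [50,[0,0,2],[0,0,0]]
    - [50,[0,0,0],[0,0,0]]
    - [50,[0,0,0],[0,0,0]]

```text
clock: 75.72
eef_pos: [589.7, -214.7, 74.5]
tcp_rot: [-3.139, 0.0, 0.123]
contact_force: [0.0, 0.3, -1.1]
opening: 0.663
```

Request:
servo_tool:
  rows:
    - [50,[-0.8,0,1.5],[0,0,0]]
    - [50,[0,0,0],[0,0,0]]
    - [50,[0,0,0],[0,0,0]]

```text
clock: 76.1
eef_pos: [588.9, -214.8, 73.0]
tcp_rot: [-3.139, 0.0, 0.123]
contact_force: [-0.4, -1.3, -0.7]
opening: 0.665
```

Request:
servo_tool:
  rows:
    - [50,[0,0,1.5],[0,0,0]]
    - [50,[0,0,0],[0,0,0]]
    - [50,[0,0,0],[0,0,0]]

```text
clock: 76.47
eef_pos: [589.1, -214.9, 72.1]
tcp_rot: [-3.139, -0.0, 0.123]
contact_force: [-1.5, 0.5, 6.1]
opening: 0.663
```

Request:
servo_tool:
  rows:
    - [84,[0,0,0],[0,0,0]]
    - [84,[0,0,0],[0,0,0]]
    - [84,[0,0,0],[0,0,0]]
    - [84,[0,0,0],[0,0,0]]
    - [84,[0,0,-10],[0,0,0]]
    - [84,[0,0,-25],[0,0,0]]
    - [84,[0,0,-40],[0,0,0]]
    - [84,[0,0,-20],[0,0,0]]

```text
clock: 77.47
eef_pos: [590.0, -215.4, 169.5]
tcp_rot: [-3.14, -0.003, 0.123]
contact_force: [-0.1, 0.3, -0.7]
opening: 0.988
```

Request:
servo_tool:
  rows:
    - [84,[-30,0,0],[0,0,0]]
    - [84,[-30,0,0],[0,0,0]]
    - [84,[-30,0,0],[0,0,0]]
    - [84,[-30,0,0],[0,0,0]]
    - [84,[0,0,0],[0,0,0]]
    - [84,[0,0,0],[0,0,0]]

```text
clock: 78.22
eef_pos: [470.7, -230.0, 167.3]
tcp_rot: [-3.14, -0.001, 0.122]
contact_force: [0.2, 0.5, 0.3]
opening: 0.984
```

Run:
```python
from h import *
st();a=grab_frame("wrist");find("wrist",["roll","plate1"],2)
hs=cv2.cvtColor(a,cv2.COLOR_BGR2HSV);m=cv2.inRange(hs,(20,150,70),(35,255,255));x,y,w_,h_=cv2.boundingRect(max(cv2.findContours(m,0,1)[0],key=cv2.contourArea));print(x,y,w_,h_)
s=grab_frame("side")
cv2.imwrite("pics/fin.png",np.hstack([cv2.resize(a,(400,300)),cv2.resize(s[170:330,220:433],(400,300),interpolation=2)]))
```

```text
78.225 [ 470.7 -230.   167.3] [-3.14e+00 -1.00e-03  1.22e-01] F tool [ 0.3 -0.5 -0.3] 84.1
wrist roll 0.75 [ 588. -221.   91.] [266.  28.]
wrist plate1 0.58 [ 537. -211.   54.] [246. 104.]
215 0 88 62
```

View pics/fin.png

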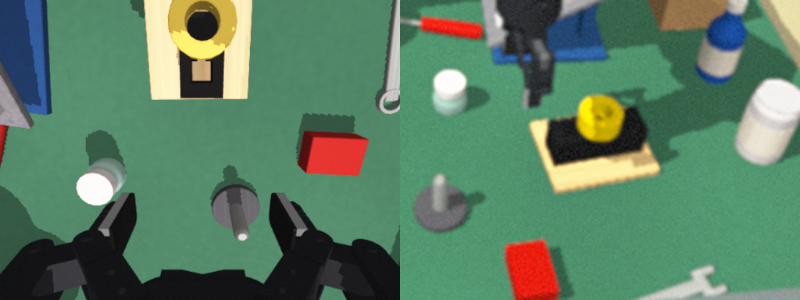

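The final view shows five plates in one square pile, mid-board, with the roll flat on its middle. The bystanders are untouched and the gripper is clear, so I hand in.

```bash
python3 -c "
from rig import *
print(sense()['clock']);print(sign_off())"
```

```text
78.425
the job is handed in; nothing more can be done
None
```

I took all five black plates off the rack, stacked them in one pile in the middle of the board, and set the yellow roll flat on the middle of it. I handed in at 78.4 s with the gripper open and clear.

- **Pile position:** the wrist camera put plates 2 to 5 within about 1 mm of each other, at 7° like the board. Plate 1 read about 2 to 3 mm toward the robot, in a view where its far edge was cut short. The pile's middle came out about 2 to 3 mm from the measured board centre.
- **Roll:** it touched down at 72 mm tool height, where I expected it. The network's centre reading was (588, −221), 6 mm to the side of where I released it at (589, −215). In the last picture it sits on the middle of the pile.
- **Fourth and fifth plates:** on the first closing of each I was a few millimetres off, so I opened and gripped again. For the fifth, and apparently the fourth, the last joint was at its range limit, which left a tilt of under 1°. I allowed for it when laying the fifth plate.
- **Bystanders and board:** I saw no sign of the board being knocked. In the last pictures the jar, pinbox and wrench stood where they had been, and I never touched the green look-alike, screwdriver or offcut. I did not check bystander positions by measurement.

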